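# Jack up the front of a water bath and hold it

### The job

The front feet of the water bath are to be changed, so its front must be held up with the lever jack: first seat the rectangular white pad flat and square in the pocket of the jack's saddle and let go of it, then set the jack on the bench so that the pad is centred under the bath's marked lift point (the round boss with the small pin, at the end of the lug on its front rail). Give the handle one trial stroke that lifts the bath a little, let the handle come all the way up again, then press it fully down and finish while still holding it down, with the bath's front carried by the pad alone. Leave the other things on the bench where they are.

Things in the scene. Friction and masses are not known exactly. Their poses are not given: they have to be found in the camera images.
- pad: Loose rectangular block of white nylon, 52 (its x) x 40 (its y) x 30 mm high, 80 g; origin at the centre of its underside. It lies flat on the bench to the robot's left or right (the jack is on the other side). It can be gripped across its 40 mm sides. Not to be mistaken for the round white puck.
- jack: Loose lever jack, 0.97 kg. x runs from handle to saddle; origin on the underside of its flat base (mm: x -150 to 120, y +-45, 12 thick). To grip it from above: upright steel fin, x -3 to 33, 16 thick in y, top z 88. Saddle at x 80. Handle hinged at x -20, z 55 between cheeks (top z 68), rising towards -x. The base reaches under the handle's end, so pressing there does not tip it.
- pocket (a point): Centre of the floor of the pocket in the jack's saddle, axes as the jack's. Pocket 55 (x) x 43 (y) mm, 8 mm deep, walls 5.5 mm thick; floor 45 mm above the bench with the handle up, 73 mm with it fully down. The pad's long side goes along x, either way round; seated, its top is 75 mm above the bench.
- handle_end (a point): Middle of the top face of the grey paddle (44 x 56 mm) at the end of the jack's handle, 110 mm from its hinge; about 107 mm above the bench with the handle up, about 47 mm when fully down, moving in an arc. Push down here from above with closed fingers.
- handle (a joint): Angle of the jack's handle: 0 = up (a spring returns it there when let go), 0.56 rad = fully down, at its stop. The saddle rises 50 mm per rad, and comes down again with the handle: there is no catch. With the bath on it the paddle takes about 8 to 15 N.
- lift_point (a point): Centre of the underside of the round steel boss (diameter 32, 15 mm high, a 7 mm brass pin 12 mm high on top) at the end of a lug on the bath's front rail, 55 mm in front of the bath's face, x pointing into the bath. 85 mm above the bench: 10 mm above the seated pad, out of the saddle's reach without it. The lug is clamped elsewhere along the rail each time.
- bath_stand: The shallow water bath and its two rear hinge brackets, fixed to the bench. Origin on the bench below the middle of its front face, x away from the robot; hinge 240 mm behind it. White bath 250 (x) x 360 (y) mm, 20 to 105 mm above the bench, blue lid and lid handle up to 150 mm; lift point at x -55 mm, 103 mm above the bench with the jack fully up; about 4 kg.
- wash_bottle: Bystander: white bottle, diameter 64, 170 mm high; origin at its foot.
- round_puck: Bystander: round white puck, diameter 48, 22 mm high; origin under its centre.
- stain_tray: Bystander: yellowish open tray 140 x 190 x 45 mm; origin under its centre.
- beaker: Bystander: glass beaker, diameter 70, 90 mm high; origin under its centre.
- tube_rack: Bystander: white tube block 90 x 200 x 45 mm; origin under its centre.
- spanner: Bystander: spanner 150 mm long lying flat; origin under its middle.
- jar: Bystander: white jar, diameter 66, 85 mm high; origin at its foot.
There are look-alikes about, which are no part of the job. What is shaped like the pad but orange is not meant.

How it is judged:
By the outcome, as a careful person would: the job done as asked, in the order asked, and still so for the second after the job is handed in, while the arm keeps its last pose, push and grip.
It also fails if it takes over 72 s, if anything falls off the work surface, if the arm or the gripper's body presses on something with over 40 N, if the wrist force passes 120 N, or if a joint passes its speed limit or range.

### The arm

A 6-joint arm with a two-finger parallel gripper is mounted at the origin on the work surface. World frame = base frame: x ahead of the robot, y to its left, z up, the work surface at z = 0. Lengths are in m, angles in degrees, forces in N, time in s.
With the tool pointing down it reaches from about 0.4 to 0.925 m from the base axis. Payload 12.5 kg.
Tool frame: the origin (TCP) lies at the very end of the fingers, on their centre line; the grasp point (between the pads) lies grasp_offset behind it (grasp_offset is the distance from the TCP to the grasp point, in m); x points along the fingers, y is the direction in which the jaws open and shut, and the axes are right-handed (so a half turn about x gives the same grasp; the last joint's range is limited). The gripper opens to 95 mm and grips with 3 to 60 N. Pads are 20 mm wide; open, the fingers measure 119 mm over their backs; the gripper's body (75 mm by 180 mm) begins 59 mm behind the grasp point.
Start: joints at [65.569, 28.126, 89.318, -0, 62.55, -6.05], TCP at [0.197, 0.593, 0.215] pointing down, gripper open.
Joint ranges: [-177.58, 177.58], [-47.91, 125.51], [2.72, 160], [-65.01, 245.01], [3.68, 167.84], [-153.87, 153.87]. Speed limits (degrees/s): [127.2, 127.2, 159.86, 180, 180, 180].

### API

Orientations are given as a 3x3 rotation matrix whose columns are the frame's x, y, z axes.
In Python, from cell import state, capture, hand_in, masks_of, grasp_offset gives the robot as it stands.
- The arm moves only by the shell command python3 -m handwheel 'ROWS' [FORCE]. ROWS is JSON, a list of rows, each a list of 3 entries, a list of its own where there are three numbers: the opening, from -1 (shut) to 1 (fully open), then the shift along the tool's x, y, z scaled (see below), then the turn about the tool's x scaled (see below). A call has 1 to 20 rows; each row is the pose to reach, as a shift and turn from the pose measured when the call began, along the tool's axes at that moment; what a row does not reach only later rows make up. The controller multiplies each number of a shift by 10 cm and each number of a turn by 30 degrees. A row lasts 1/10 s, in which the tool goes at most 50 mm and 8.59 degrees, less where a joint would pass 70% of its speed; a pose out of reach is approached as far as the arm can. A call with a number of a shift or a turn outside -1 to 1 is refused whole. A call with a gripper value outside its range is refused whole. The fingers move at their own pace and stop on an object; FORCE is the grip in N (left out, the last holds). Time passes only in rows, so rows that repeat a pose let the fingers close. It gives the time, the measured TCP pose, the force and the opening at its end, in the units of the state.
- state(): the state, without advancing time (a new reading comes with each control period).
- capture(name): name is "scene" or "top"; returns a dict with "pixels" (400x640x3 uint8, red, green, blue), "depth" (400x640 float32, m along the optical axis (not along the pixel's ray), 0 where there is no reading), "camera_matrix" (3x3 intrinsics, pixels), "extrinsics" (4x4, takes a point from camera to world coordinates). Camera axes: x right, y up, looking along -z (the intrinsics and any distortion apply to the point x, -y, -z); pixel columns grow to the right and rows downward; lengths in m; the calibration is good to about 2 mm. A picture is of the moment at which its call begins.
- hand_in(): hands the job in, once; it reports no verdict.
Trained networks look in a picture, given as the dict that the camera call returned (one of the last four; its "shot" number tells which), for a name from the list of things; names that differ only in an ending like _2 or _b are one class to them, and where a whole thing is asked for, a point or a joint stands for the part that bears it (a point fixed in the world has none). Each returns a list of dicts, best first, with "p" (0 to 1); they miss things now and then, are a little off and sometimes report something else, mostly with a low value. They report only what shows in the picture. A call takes as long as a camera call. They do not tell look-alikes from the thing itself.
- masks_of(picture, label): "mask" (400x640 bool, what is visible of it) and "box" ([left, top, width, height] in pixels, round what is visible of it).
The state is a dict: "t": time; "joints": joint angles; "joint_vel": joint speeds; "tau": joint torques, N m; "ee_pos": TCP position; "tcp_rot": TCP orientation; "force": force on the tool from outside, world axes, zero at the start; "torque": the same for the moment, N m; "width": finger opening in m.
Only numpy, scipy, OpenCV 4.12 (cv2) and the standard library are available. Lean on these libraries where they do the work, as an engineer would, in place of code of your own. Each camera call takes 0.05 s, during which the arm holds its last target.

## Working session

There is one attempt and no reset: what is moved stays moved. The work goes in short steps, Python scripts to look and compute and a shell command to move; the robot and the scene stay as the last step left them, time stands still between calls to the robot, and variables do not carry over. Pictures are saved under pics/ and viewed, and the job is handed in when it is done.

```bash
ls; mkdir -p pics
python3 - <<'E'
from cell import state,capture,grasp_offset
import cv2,numpy as np
print(grasp_offset); s=state(); print({k:np.round(v,3).tolist() for k,v in s.items()})
for n in("scene","top"):
    c=capture(n); np.savez(f"pics/{n}0.npz",**{k:c[k] for k in("pixels","depth","camera_matrix","extrinsics")})
    cv2.imwrite(f"pics/{n}0.png",c["pixels"][:,:,::-1]); print(n,c["camera_matrix"],c["extrinsics"],c.keys())
E
```

```text
pics
0.0188
{'t': 0.0, 'joints': [65.57, 28.163, 89.35, -0.001, 62.551, -6.051], 'joint_vel': [-0.006, -0.02, -0.096, -0.028, 0.025, -0.001], 'tau': [0.003, -61.266, -25.818, 0.069, 0.048, -0.0], 'ee_pos': [0.197, 0.593, 0.214], 'tcp_rot': [[-0.0, 0.315, 0.949], [-0.001, 0.949, -0.315], [-1.0, -0.001, -0.0]], 'force': [-0.377, -0.541, 0.173], 'torque': [-0.003, 0.037, -0.0], 'width': 0.095}
scene [[395.60160418   0.         317.88227309]
 [  0.         395.60160418 191.63025625]
 [  0.           0.           1.        ]] [[-0.42741645 -0.53195364  0.73098598  1.45496531]
 [ 0.90395144 -0.2636963   0.33665421  0.39396643]
 [ 0.01367387  0.80466737  0.5935684   0.8164667 ]
 [ 0.          0.          0.          1.        ]] dict_keys(['pixels', 'depth', 'camera_matrix', 'extrinsics', 'shot'])
top [[364.24335313   0.         317.88767962]
 [  0.         364.24335313 200.92067675]
 [  0.           0.           1.        ]] [[ 0.00901611  0.99789092 -0.06428394  0.46873976]
 [-0.99989489  0.00826693 -0.01191067 -0.01970829]
 [-0.01135412  0.06438457  0.99786057  1.16813679]
 [ 0.          0.          0.          1.        ]] dict_keys(['pixels', 'depth', 'camera_matrix', 'extrinsics', 'shot'])
```

View pics/scene0.png

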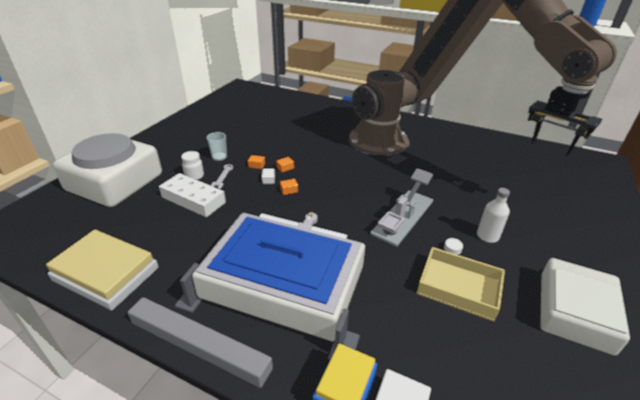

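View pics/top0.png

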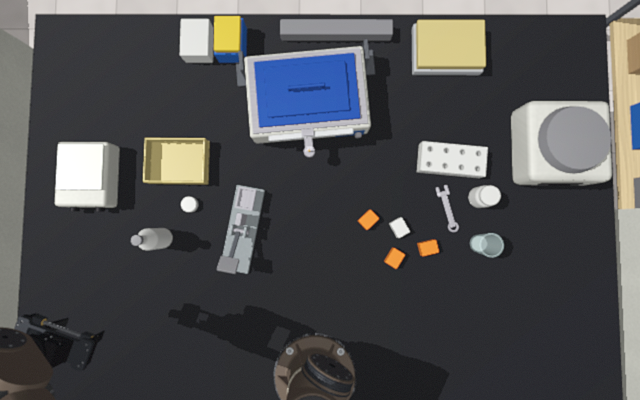

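The top view shows the white pad at (400,228) among three orange blocks at (369,219), (395,258) and (428,247). The jack is at (242,230) with its saddle at (249,196) and its paddle at (229,267). The lug and boss are at (309,150). The round puck at (189,204) is a different shape, so the only white rectangle is the one at (400,228).

```bash
cat > h.py <<'E'
import numpy as np,cv2
def pts(c):
    K=c["camera_matrix"];T=c["extrinsics"];d=c["depth"]
    v,u=np.mgrid[0:400,0:640]
    P=np.stack([(u-K[0,2])/K[0,0]*d,-(v-K[1,2])/K[1,1]*d,-d],-1)
    W=P@T[:3,:3].T+T[:3,3]; W[d==0]=np.nan
    return W
def proj(c,p):
    K=c["camera_matrix"];T=c["extrinsics"]
    q=(np.asarray(p)-T[:3,3])@T[:3,:3]; q=np.atleast_2d(q)
    return np.stack([K[0,0]*q[:,0]/-q[:,2]+K[0,2],-K[1,1]*q[:,1]/-q[:,2]+K[1,2]],-1)
def crop(c,u,v,w,h,s,name):
    im=c["pixels"][v:v+h,u:u+w,::-1]; cv2.imwrite(name,cv2.resize(im,None,fx=s,fy=s,interpolation=cv2.INTER_CUBIC))
E
python3 - <<'E'
from cell import *
from h import *
ct=capture("top");cs=capture("scene")
crop(ct,350,190,100,90,6,"pics/padcrop.png")
crop(ct,205,175,75,105,5,"pics/jackcrop.png")
crop(ct,280,120,60,45,8,"pics/boss.png")
for c,n in((ct,"top"),(cs,"scene")):
    W=pts(c)
    for l in("pad","jack","pocket","handle_end","bath_stand","round_puck"):
        for m in masks_of(c,l):
            M=m["mask"]; w=W[M]; w=w[~np.isnan(w[:,0])]
            print(n,l,round(m["p"],2),m["box"],M.sum(),np.round(np.median(w,0),4) if len(w) else None, np.round(np.percentile(w[:,2],[2,50,98]),3) if len(w) else None, c["pixels"][M].mean(0).round())
E
```

```text
top pad 0.68 [418.4, 240.5, 17.6, 11.7] 269 [ 0.4022 -0.3477  0.0303] [0.001 0.03  0.034] [220. 139.  58.]
top pad 0.67 [359.7, 207.5, 19.3, 21.1] 229 [ 0.4869 -0.1604  0.0304] [0.001 0.03  0.035] [233. 149.  63.]
top pad 0.57 [388.1, 217.9, 21.6, 19.3] 231 [ 0.463  -0.2561  0.0302] [0.008 0.03  0.035] [224. 224. 221.]
top pad 0.53 [383.6, 249.3, 18.2, 17.6] 234 [ 0.37   -0.2401  0.0299] [0.002 0.03  0.035] [227. 145.  61.]
top jack 0.91 [218.0, 186.8, 44.6, 85.2] 2385 [0.4496 0.2296 0.0156] [0.008 0.016 0.113] [150. 154. 157.]
top pocket 0.59 [219.0, 231.9, 18.7, 39.8] 419 [0.3601 0.2474 0.1034] [0.002 0.103 0.116] [127. 128. 132.]
top handle_end 0.78 [217.7, 231.5, 24.9, 41.6] 410 [0.3602 0.2476 0.1044] [0.06  0.104 0.116] [127. 128. 132.]
top bath_stand 0.86 [235.7, 41.2, 138.1, 114.6] 10979 [0.8548 0.0269 0.1186] [0.009 0.119 0.131] [ 99. 125. 180.]
top round_puck 0.55 [181.2, 195.5, 15.3, 13.7] 195 [0.5324 0.404  0.0224] [0.008 0.022 0.026] [230. 231. 228.]
scene pad 0.66 [277.6, 181.6, 21.2, 14.2] 189 [ 0.496  -0.1613  0.0275] [0.005 0.027 0.034] [204. 125.  51.]
scene pad 0.61
[... 288 characters left out ...]
0.033] [193. 115.  45.]
scene jack 0.81 [371.8, 166.3, 62.2, 81.2] 1936 [0.482  0.2393 0.0215] [0.005 0.022 0.112] [138. 142. 145.]
scene pocket 0.89 [381.1, 213.2, 23.8, 20.9] 339 [0.5502 0.2159 0.047 ] [0.04  0.047 0.055] [160. 158. 164.]
scene handle_end 0.91 [406.4, 167.7, 22.5, 35.7] 315 [0.3663 0.2456 0.1005] [0.006 0.101 0.114] [118. 119. 123.]
scene handle_end 0.41 [161.4, 178.0, 66.2, 37.6] 1694 [ 0.6934 -0.4102  0.0435] [0.001 0.043 0.048] [189. 190. 187.]
scene bath_stand 0.68 [173.8, 213.2, 189.8, 147.1] 15955 [0.9325 0.053  0.1117] [0.006 0.112 0.129] [107. 126. 165.]
scene round_puck 0.66 [442.0, 238.8, 20.6, 15.0] 217 [0.5419 0.4031 0.0209] [0.004 0.021 0.025] [196. 197. 193.]
```

```bash
ls pics
```

```text
boss.png
jackcrop.png
padcrop.png
scene0.npz
scene0.png
top0.npz
top0.png
```

View pics/padcrop.png

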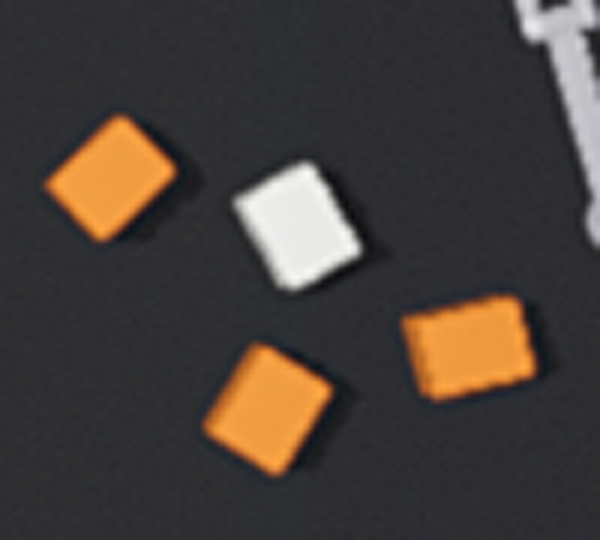

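View pics/jackcrop.png

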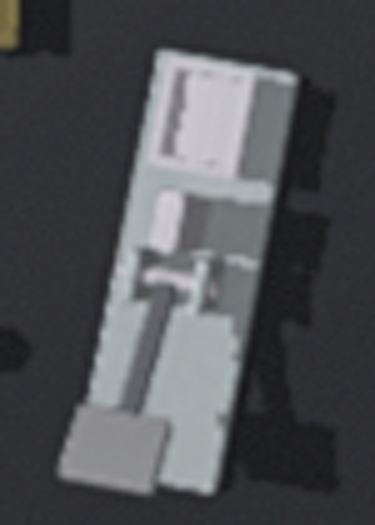

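View pics/boss.png

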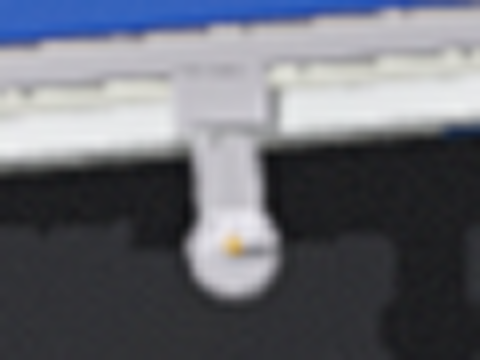

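```bash
cat >> h.py <<'E'
def onplane(c,uv,z):
    K=c["camera_matrix"];T=c["extrinsics"];uv=np.atleast_2d(uv).astype(float)
    d=np.stack([(uv[:,0]-K[0,2])/K[0,0],-(uv[:,1]-K[1,2])/K[1,1],-np.ones(len(uv))],-1)@T[:3,:3].T
    o=T[:3,3]; return (o+d*((z-o[2])/d[:,2])[:,None])[:,:2]
def fitrect(c,box,z,f,s=8):
    """box u,v,w,h ; f(img float gray/RGB up)->bool mask; returns rect on plane z"""
    u,v,w,h=box
    up=cv2.resize(c["pixels"][v:v+h,u:u+w],None,fx=s,fy=s,interpolation=cv2.INTER_CUBIC).astype(float)
    m=f(up).astype(np.uint8)
    cs,_=cv2.findContours(m,cv2.RETR_EXTERNAL,cv2.CHAIN_APPROX_NONE); k=max(cs,key=cv2.contourArea)[:,0,:]
    uv=(k+0.5)/s-0.5+[u,v]
    P=onplane(c,uv,z)
    return cv2.minAreaRect((P*1000).astype(np.float32)),P
E
python3 - <<'E'
from h import *
ct=dict(np.load("pics/top0.npz"));cs=dict(np.load("pics/scene0.npz"))
for th in(90,110,130,150,170):
    r,P=fitrect(ct,(382,212,34,32),.030,lambda x:x.min(2)>th); 
    print("pad",th,r)
W=pts(ct)
# jack base: height 5..20mm
m=(W[...,2]>.006)&(W[...,2]<.02); m[:, :205]=0; m[:,285:]=0; m[:175]=0; m[285:]=0
k=cv2.morphologyEx(m.astype(np.uint8),cv2.MORPH_OPEN,np.ones((2,2)))
n,l,st,ce=cv2.connectedComponentsWithStats(k); print(st)
p=W[l==1+np.argmax(st[1:,4])]
for z0,z1,nm in((.006,.02,"base"),):
    print(cv2.minAreaRect((p[:,:2]*1000).astype(np.float32)))
# saddle rim
g=ct["pixels"].mean(2)
m=(W[...,2]>.040)&(W[...,2]<.06);m[:, :225]=0; m[:,275:]=0; m[:175]=0; m[215:]=0
q=W[m]; print("saddle",len(q),cv2.minAreaRect((q[:,:2]*1000).astype(np.float32)),np.percentile(q[:,2],[5,50,95]))
m=(W[...,2]>.075)&(W[...,2]<.095);m[:, :205]=0; m[:,285:]=0; m[:175]=0; m[285:]=0
q=W[m]; print("fin",len(q),cv2.minAreaRect((q[:,:2]*1000).astype(np.float32)),q.mean(0))
m=(W[...,2]>.085)&(W[...,2]<.115);m[:, :295]=0; m[:,325:]=0; m[:140]=0; m[158:]=0
q=W[m]; print("boss",len(q),q.mean(0),np.ptp(q,0),cv2.minEnclosingCircle((q[:,:2]*1000).astype(np.float32)))
E
```

```text
pad 90 ((462.066650390625, -259.43133544921875), (58.72746658325195, 49.390296936035156), 29.566003799438477)
pad 110 ((462.0471496582031, -259.56500244140625), (57.540672302246094, 48.17403030395508), 29.459705352783203)
pad 130 ((462.1063537597656, -259.7487487792969), (56.55662536621094, 46.98545837402344), 29.168598175048828)
pad 150 ((462.05157470703125, -259.8080139160156), (55.59294891357422, 45.80424118041992), 29.462745666503906)
pad 170 ((462.0992736816406, -260.0057067871094), (54.58545684814453, 44.523075103759766), 29.13152313232422)
[[     0      0    640    400 254648]
 [   230    187     35     87   1182]
 [   242    186      2      2      4]
 [   247    187      2      2      4]
 [   252    188      2      2      4]
 [   229    226      2      2      4]
 [   224    231     11     26    154]]
((449.7364501953125, 233.0089111328125), (87.06831359863281, 268.78076171875), 79.6196517944336)
saddle 396 ((540.340576171875, 220.39288330078125), (54.015079498291016, 82.33692932128906), 79.77261352539062) [0.04295185 0.04734869 0.05587731]
fin 158 ((429.35107421875, 238.47154235839844), (31.761932373046875, 144.26132202148438), 87.58167266845703) [0.43758474 0.23748515 0.08645026]
boss 139 [0.69426915 0.0229917  0.10039078] [0.04718051 0.02715059 0.02864036] ((696.0827026367188, 25.942529678344727), 24.872928619384766)
```

```bash
cat >> h.py <<'E'
from scipy.optimize import minimize,least_squares
def boxhull(c,x,y,yaw,L,Wd,z0,z1,off=(0,0)):
    cy,sy=np.cos(yaw),np.sin(yaw);P=[]
    for a in(-1,1):
        for b in(-1,1):
            for z in(z0,z1):
                X=a*L/2+off[0];Y=b*Wd/2+off[1]; P.append([x+cy*X-sy*Y,y+sy*X+cy*Y,z])
    return cv2.convexHull(proj(c,P).astype(np.float32))[:,0]
def rast(hull,box,s=8):
    u,v,w,h=box; m=np.zeros((h*s,w*s),np.float32)
    k=((hull-[u,v]+.5)*s-.5); cv2.fillPoly(m,[np.round(k*16).astype(np.int32)],1.0,shift=4,lineType=cv2.LINE_AA)
    return cv2.resize(m,(w,h),interpolation=cv2.INTER_AREA)
def fitbox(views,L,Wd,z0,z1,x0,bgfg=None):
    """views: list of (c,box,cov) cov=float coverage image in box"""
    f=lambda p:sum(((rast(boxhull(c,p[0]/1e3,p[1]/1e3,np.radians(p[2]),L,Wd,z0,z1),b)-cv)**2).sum() for c,b,cv in views)
    r=minimize(f,x0,method="Nelder-Mead",options=dict(initial_simplex=np.array(x0)+np.array([[0,0,0],[6,0,0],[0,6,0],[0,0,8]]),xatol=.05,fatol=.01))
    return r.x,r.fun
def cov(c,box,lo=30,hi=150):
    u,v,w,h=box; g=c["pixels"][v:v+h,u:u+w].min(2).astype(float); return np.clip((g-lo)/(hi-lo),0,1)
E
python3 - <<'E'
from h import *
ct=dict(np.load("pics/top0.npz"));cs=dict(np.load("pics/scene0.npz"))
bt=(385,214,30,28);bs=(257,166,20,20)
print(ct["pixels"][228,396:412].min(1)if 0 else ct["pixels"][228,384:416].min(1), cs["pixels"][176,255:280].min(1))
vt=(ct,bt,cov(ct,bt));vs=(cs,bs,cov(cs,bs,45,130))
for n,v in(("t",[vt]),("s",[vs]),("ts",[vt,vs])): print(n,fitbox(v,.052,.040,0,.03,[462,-258,29]))
# boss
W=pts(ct)
for (u,v) in((308.75,149.9),): print("pin top",onplane(ct,[[u,v]],.112),onplane(ct,[[u,v]],.106))
m=(W[...,2]>.094)&(W[...,2]<.106);m[:, :295]=0; m[:,325:]=0; m[:144]=0; m[158:]=0
print(np.argwhere(m)[:,0].min(),np.argwhere(m)[:,0].max())
for v in range(138,157):
    uu=np.where(m[v])[0] if v>=144 else np.where((W[v,295:325,2]>.08))[0]+295
    print(v,uu.min() if len(uu) else 0,uu.max() if len(uu) else 0,np.round(W[v,uu].mean(0),4) if len(uu) else 0)
crop(cs,285,200,60,45,10,"pics/bossS.png");crop(cs,365,160,75,90,6,"pics/jackS.png")
E
```

```text
[ 44  45  46  44  46  39  55 132 179 224 237 234 233 232 231 232 231 231
 230 230 230 232 238 228 165  54  20  28  40  46  44  45] [ 43  43  40  35  29  29 113 192 217 219 220 220 221 220 220 219 220 218
 201 153  81  41  40  40  43]
t (array([ 461.89263893, -261.97221798,   28.78645248]), np.float64(18.242847222222224))
s (array([ 459.15532312, -263.40867697,   21.7958489 ]), np.float64(12.430241302173442))
ts (array([ 461.34321953, -261.8474261 ,   27.165005  ]), np.float64(39.44718951244714))
pin top [[0.6865097  0.02105266]] [[0.68774687 0.02128423]]
144 156
138 295 311 [0.7254 0.0367 0.097 ]
139 304 311 [0.7215 0.0255 0.101 ]
140 304 311 [0.7184 0.0255 0.1013]
141 304 311 [0.7153 0.0254 0.1016]
142 304 311 [0.7125 0.0255 0.1008]
143 305 311 [0.7098 0.023  0.0994]
144 305 311 [0.7068 0.024  0.0994]
145 305 311 [0.7034 0.0238 0.1014]
146 305 311 [0.7005 0.0238 0.1007]
147 305 312 [0.6976 0.0223 0.1005]
148 304 313 [0.6945 0.0223 0.1011]
149 304 313 [0.6916 0.0223 0.1003]
150 304 313 [0.6888 0.0223 0.0996]
151 304 313 [0.6855 0.0222 0.1008]
152 304 313 [0.6827 0.0222 0.1002]
153 304 313 [0.6797 0.0222 0.1001]
154 305 312 [0.6768 0.0222 0.0993]
155 306 311 [0.6736 0.0221 0.1005]
156 308 309 [0.6717 0.0223 0.0947]
```

View pics/bossS.png

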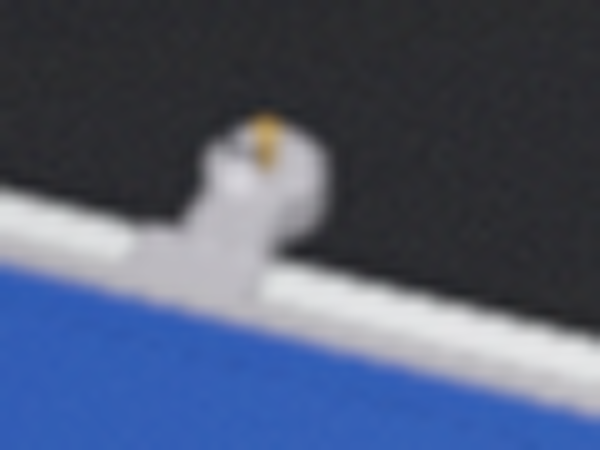

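View pics/jackS.png

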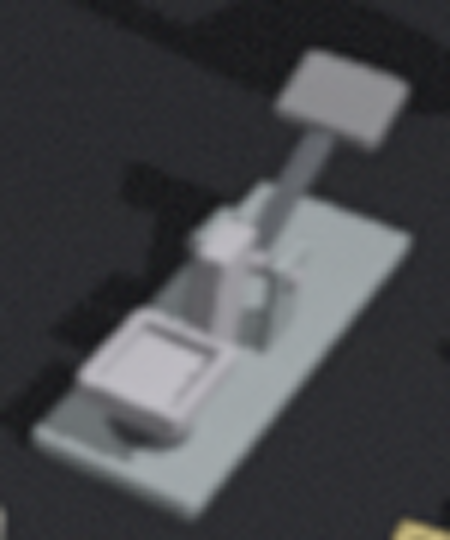

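```bash
cat > go.py <<'E'
import sys,numpy as np
from cell import state
def plan(x,y,z,yaw):
    s=state();R=np.array(s["tcp_rot"]);p=np.array(s["ee_pos"])
    d=R.T@(np.array([x,y,z])-p)
    cur=np.degrees(np.arctan2(R[1,1],R[0,1])); dy=(yaw-cur+180)%360-180
    t=-dy
    print("t %.2f pos %s yaw %.2f tilt %.2f F %s w %.4f j %s"%(s["t"],np.round(p,4),cur,np.degrees(np.arccos(-R[2,0])),np.round(s["force"],1),s["width"],np.round(s["joints"],0)))
    print("shift(dm)",np.round(d*10,3),"turn(30deg)",round(t/30,3))
    k=max(1,np.abs(d*10).max(),abs(t/30))
    if k>1: print("step 1/%.2f:"%k,np.round(d*10/k,3),round(t/30/k,3))
if __name__=="__main__": plan(*map(float,sys.argv[1:5]))
E
python3 go.py 0.45 0.3 0.215 30;  python3 -m handwheel '[[1,[0,-0.5,1],0.3],[1,[0,-0.8,1],0.6],[1,[0,-1,1],0.6],[1,[0,-1,1],0.6]]'; python3 go.py 0.5 0.3 0.2 20
```

```text
t 0.80 pos [0.1971 0.5931 0.2147] yaw 71.62 tilt 0.01 F [-0.5  0.1 -0.2] w 0.0952 j [66. 28. 89. -0. 63. -6.]
shift(dm) [-3.000e-03 -1.984e+00  3.324e+00] turn(30deg) 1.387
step 1/3.32: [-0.001 -0.597  1.   ] 0.417
t: 1.2
ee_pos: [0.2608, 0.4626, 0.2148]
tcp_rot: [[-0.001, 0.596, 0.803], [-0.002, 0.803, -0.596], [-1.0, -0.002, 0.0]]
force: [-0.2, 1.0, 0.7]
width: 0.095
t 1.20 pos [0.2608 0.4626 0.2148] yaw 53.43 tilt 0.10 F [-0.2  1.   0.7] w 0.0950 j [ 53.  21. 102.  -0.  57.   0.]
shift(dm) [0.149 0.119 2.89 ] turn(30deg) 1.114
step 1/2.89: [0.052 0.041 1.   ] 0.386
```

```bash
python3 -m handwheel '[[1,[0,0,0.5],0.3],[1,[0,0,1],0.6],[1,[0,0,1],0.9]]'>/dev/null; python3 go.py 0.5 0.1 0.2 0
```

```text
t 1.50 pos [0.3446 0.4011 0.2151] yaw 27.30 tilt 0.09 F [-0.7 -0.2  0.8] w 0.0951 j [ 42.  20. 103.  -0.  57.  15.]
shift(dm) [0.156 0.    3.388] turn(30deg) 0.91
step 1/3.39: [0.046 0.    1.   ] 0.269
```

```bash
python3 -m handwheel '[[1,[0,0.1,0.5],0.3],[1,[0,0.2,1],0.6],[1,[0,0.2,1],0.9],[1,[0,0.2,1],0.9]]'>/dev/null; python3 go.py 0.48 0.0 0.2 -30
python3 -m handwheel '[[1,[0,0.1,0.5],0.3],[1,[0,0.1,1],0.6],[1,[0,0.1,1],0.9],[1,[0,0.1,1],0.9]]'>/dev/null; python3 go.py 0.462 -0.262 0.15 -61.2
```

```text
t 1.90 pos [0.4095 0.3205 0.2153] yaw -0.15 tilt 0.09 F [-0.1  0.3  0.1] w 0.0948 j [ 31.  20. 104.  -0.  57.  31.]
shift(dm) [0.158 0.713 3.203] turn(30deg) 0.995
step 1/3.20: [0.049 0.223 1.   ] 0.311
t 2.30 pos [0.4198 0.2198 0.2158] yaw -27.44 tilt 0.11 F [-0.8  1.  -0.2] w 0.0950 j [ 20.  16. 110.  -0.  54.  47.]
shift(dm) [0.663 2.594 4.082] turn(30deg) 1.125
step 1/4.08: [0.162 0.635 1.   ] 0.276
```

```bash
python3 -m handwheel '[[0.5,[0,0.3,0.5],0.15],[0.5,[0,0.64,1],0.3],[0.5,[0,0.64,1],0.3],[0.5,[0,0.64,1],0.3]]'>/dev/null; python3 go.py 0.462 -0.262 0.17 -61.2
python3 -m handwheel '[[0.5,[0,0.4,0.5],0.15],[0.5,[0,0.8,1],0.3],[0.5,[0,0.8,1],0.3],[0.5,[0,0.8,1],0.3]]'>/dev/null; python3 go.py 0.462 -0.262 0.15 -61.2
```

```text
t 2.70 pos [0.4313 0.1007 0.2161] yaw -36.36 tilt 0.14 F [-0.2  0.4  0.1] w 0.0727 j [  5.  13. 114.  -0.  53.  41.]
shift(dm) [0.464 2.397 2.739] turn(30deg) 0.828
step 1/2.74: [0.17  0.875 1.   ] 0.302
t 3.10 pos [ 0.4373 -0.0285  0.2162] yaw -45.31 tilt 0.17 F [-0.2  0.7 -0.3] w 0.0709 j [-12.  13. 114.  -0.  53.  33.]
shift(dm) [0.665 1.831 1.467] turn(30deg) 0.53
step 1/1.83: [0.363 1.    0.801] 0.289
```

```bash
python3 -m handwheel '[[0.5,[0,0.5,0.4],0.15],[0.5,[0.1,1,0.8],0.3],[0.5,[0.1,1,0.8],0.3],[0.5,[0.1,1,0.8],0.3]]'>/dev/null; python3 go.py 0.462 -0.262 0.1 -61.2
python3 - <<'E'
from cell import *
from h import *
c=capture("scene"); cv2.imwrite("pics/s1.png",c["pixels"][:,:,::-1])
E
```

```text
t 3.50 pos [ 0.4521 -0.1571  0.2058] yaw -54.27 tilt 0.17 F [0.1 0.2 0.1] w 0.0713 j [-27.  17. 110.   0.  53.  27.]
shift(dm) [1.059 0.907 0.534] turn(30deg) 0.231
step 1/1.06: [1.    0.856 0.504] 0.218
```

```bash
python3 -m handwheel '[[0.3,[0,0.45,0.27],0.12],[0.3,[0.2,0.907,0.534],0.23],[0.3,[0.7,0.907,0.534],0.23],[0.3,[1,0.907,0.534],0.23],[0.3,[1,0.907,0.534],0.23]]'>/dev/null; python3 go.py 0.462 -0.262 0.0115 -61.2
python3 - <<'E'
from cell import *
from h import *
c=capture("scene"); crop(c,200,110,130,110,5,"pics/s2.png")
E
```

```text
t 4.05 pos [ 0.4607 -0.2576  0.1027] yaw -61.00 tilt 0.30 F [-0.5 -0.3  0.3] w 0.0619 j [-36.  29. 109.   0.  42.  25.]
shift(dm) [0.912 0.049 0.009] turn(30deg) 0.007
```

View pics/s2.png

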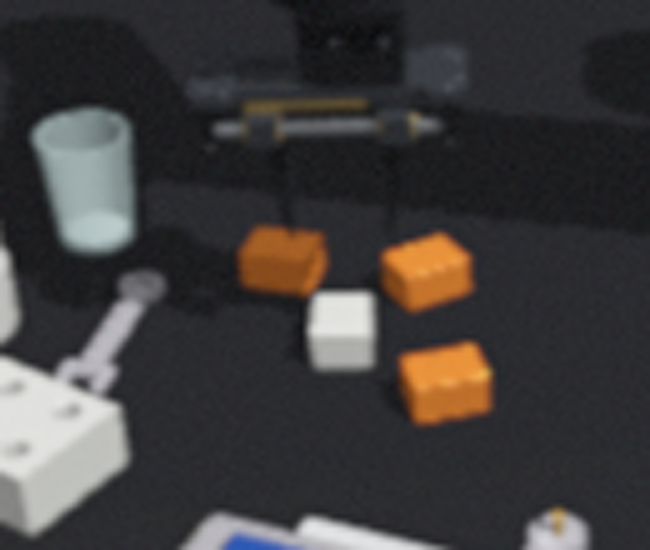

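The fingers (crop x 290 and 390) straddle the white pad (crop 342,330), and the orange blocks are clear. I'll descend and grip.

```bash
python3 -m handwheel '[[0.3,[0.4,0.049,0.009],0],[0.3,[0.8,0.049,0.009],0],[0.3,[0.912,0.049,0.009],0],[0.3,[0.912,0.049,0.009],0],[0.3,[0.912,0.049,0.009],0]]' 20 |grep -v rot; python3 go.py 0.462 -0.262 0.0115 -61.2
python3 -m handwheel '[[-0.5,[0,0,0],0],[-0.5,[0,0,0],0],[-0.5,[0,0,0],0],[-0.5,[0,0,0],0],[-0.5,[0,0,0],0]]' 20 |grep -v rot; python3 go.py 0.462 -0.262 0.2 -61.2
```

```text
t: 4.6
ee_pos: [0.4644, -0.2629, 0.016]
force: [0.2, 0.2, 0.4]
width: 0.0619
t 4.60 pos [ 0.4644 -0.2629  0.016 ] yaw -60.93 tilt 0.08 F [0.2 0.2 0.4] w 0.0619 j [-37.  37. 112.   0.  31.  24.]
shift(dm) [ 0.045 -0.019  0.017] turn(30deg) 0.009
t: 5.1
ee_pos: [0.4646, -0.263, 0.0167]
force: [-0.8, 1.2, 8.8]
width: 0.04
t 5.10 pos [ 0.4646 -0.263   0.0167] yaw -60.94 tilt 0.12 F [-0.8  1.2  8.8] w 0.0400 j [-37.  37. 112.   0.  31.  24.]
shift(dm) [-1.833 -0.02   0.014] turn(30deg) 0.009
step 1/1.83: [-1.    -0.011  0.008] 0.005
```

```bash
python3 -m handwheel '[[0.2,[0,0,0],0],[0.2,[0,0,0],0],[0.2,[0.05,0,0],0],[0.2,[0.05,0,0],0],[0.2,[0.05,0,0],0],[0.2,[0.05,0,0],0]]' 20 |grep -v rot; python3 go.py 0.464 -0.263 0.0115 -61.2
python3 - <<'E'
from cell import *
from h import *
c=capture("scene"); crop(c,230,130,70,70,8,"pics/s3.png")
E
```

```text
t: 5.7
ee_pos: [0.4645, -0.263, 0.0116]
force: [-0.4, 0.1, 0.0]
width: 0.0569
t 5.70 pos [ 0.4645 -0.263   0.0116] yaw -60.94 tilt 0.11 F [-0.4  0.1  0. ] w 0.0569 j [-37.  38. 112.   0.  30.  24.]
shift(dm) [ 0.001 -0.003  0.005] turn(30deg) 0.009
```

View pics/s3.png

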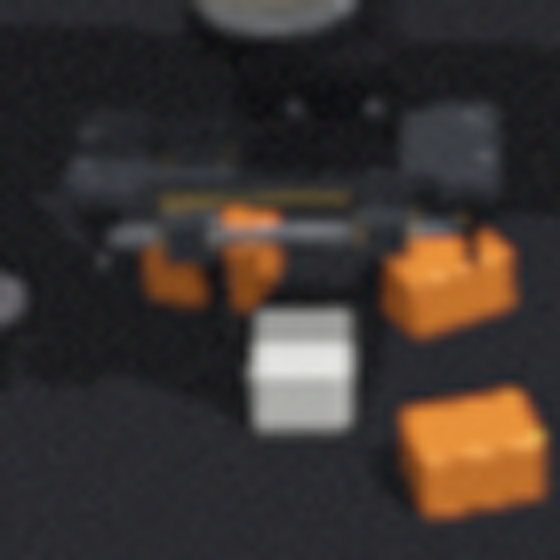

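```bash
python3 -m handwheel '[[-0.5,[0,0,0],0],[-0.5,[0,0,0],0],[-0.5,[0,0,0],0],[-0.5,[0,0,0],0],[-0.5,[-0.1,0,0],0],[-0.5,[-0.3,0,0],0],[-0.5,[-0.6,0,0],0],[-0.5,[-0.6,0,0],0],[-0.5,[-0.6,0,0],0]]' 20 |grep -v rot; python3 go.py 0.464 -0.263 0.15 -61.2
python3 - <<'E'
from cell import *
from h import *
c=capture("scene"); crop(c,220,110,90,90,6,"pics/s4.png")
c=capture("top"); crop(c,360,170,110,100,6,"pics/t4.png")
E
```

```text
t: 6.65
ee_pos: [0.4646, -0.2632, 0.0725]
force: [0.4, 0.0, -1.7]
width: 0.0398
t 6.65 pos [ 0.4646 -0.2632  0.0725] yaw -60.94 tilt 0.20 F [ 0.4  0.  -1.7] w 0.0398 j [-37.  32. 110.   0.  38.  24.]
shift(dm) [-0.775 -0.003  0.003] turn(30deg) 0.009
```

View pics/s4.png

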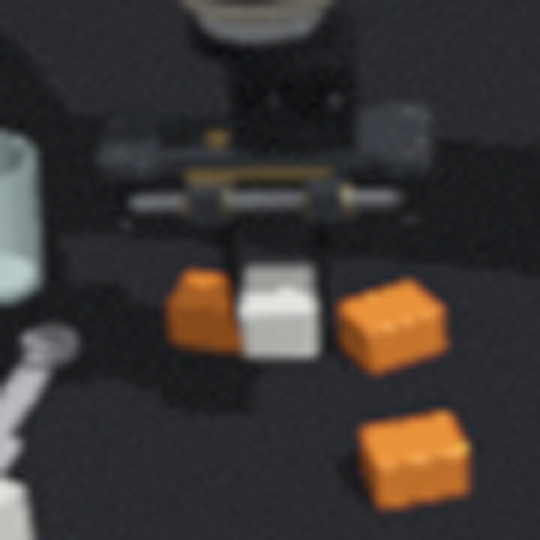

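View pics/t4.png

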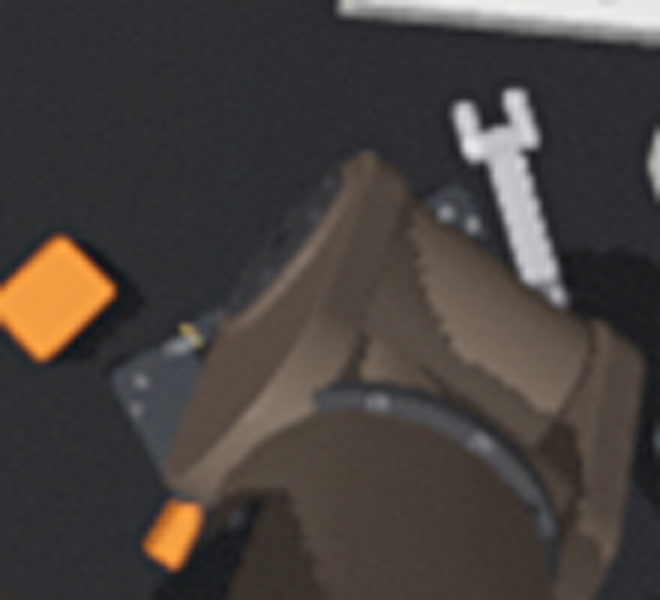

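Pad held: it shows at crop (280,310), clear of the bench, with the jaws at 40 mm. Next I'll refine the jack pose from the arm-free pictures.

```bash
cat >> h.py <<'E'
def jrect(c,pose,x0,x1,y0,y1,z):
    x,y,a=pose;ca,sa=np.cos(a),np.sin(a)
    return proj(c,[[x+ca*X-sa*Y,y+sa*X+ca*Y,z] for X,Y in((x0,y0),(x1,y0),(x1,y1),(x0,y1))])
def draw(img,uv,box,s,col):
    k=((uv-[box[0],box[1]]+.5)*s-.5); cv2.polylines(img,[np.round(k*16).astype(np.int32)],True,col,1,cv2.LINE_AA,shift=4)
E
cat > ov.py <<'E'
from h import *
import sys
ct=dict(np.load("pics/top0.npz"));cs=dict(np.load("pics/scene0.npz"))
pose=(float(sys.argv[1])/1e3,float(sys.argv[2])/1e3,np.radians(float(sys.argv[3])))
ims=[]
for c,b,s in((ct,(205,175,75,105),5),(cs,(365,160,75,90),6)):
    u,v,w,h=b; im=cv2.resize(c["pixels"][v:v+h,u:u+w,::-1],None,fx=s,fy=s,interpolation=cv2.INTER_CUBIC)
    draw(im,jrect(c,pose,-.150,.120,-.045,.045,.012),b,s,(0,255,0))
    draw(im,jrect(c,pose,.047,.113,-.027,.027,.053),b,s,(0,0,255))
    draw(im,jrect(c,pose,.0525,.1075,-.0215,.0215,.053),b,s,(255,0,255))
    draw(im,jrect(c,pose,-.003,.033,-.008,.008,.088),b,s,(255,128,0))
    ims.append(cv2.copyMakeBorder(im,0,540-im.shape[0],0,0,cv2.BORDER_CONSTANT) if im.shape[0]<540 else im[:540])
cv2.imwrite(sys.argv[4],np.hstack(ims)[:600,:800] if 0 else np.hstack(ims))
E
python3 ov.py 464.5 230.3 -10.4 pics/ov1.png
```

```text
(no output)
```

View pics/ov1.png

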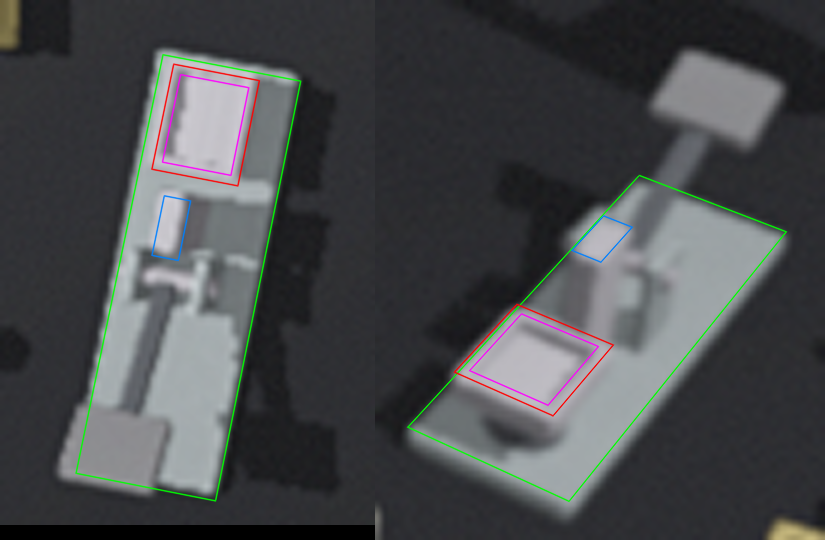

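```bash
python3 ov.py 467 231.5 -10.6 pics/ov2.png
```

```text
(no output)
```

View pics/ov2.png

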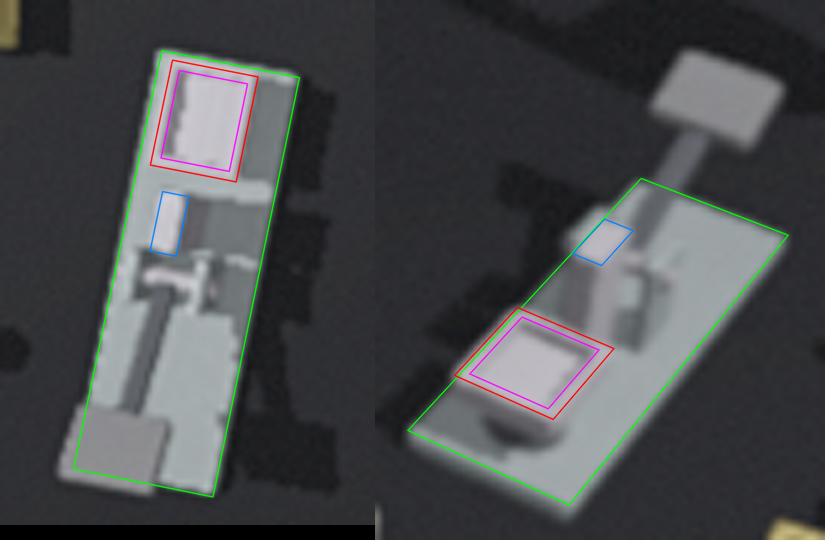

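```bash
python3 -m handwheel '[[-0.5,[-0.5,0,0],0],[-0.5,[-0.9,0,0],0],[-0.5,[-0.9,-0.3,0],0],[-0.5,[-0.9,-0.8,0],0],[-0.5,[-0.9,-1,0],0],[-0.5,[-0.9,-1,0],0]]' |grep -v rot; python3 go.py 0.547 0.2165 0.16 -100.6
```

```text
t: 7.35
ee_pos: [0.4138, -0.1733, 0.1607]
force: [1.1, -0.1, -0.5]
width: 0.0396
t 7.35 pos [ 0.4138 -0.1733  0.1607] yaw -60.85 tilt 0.12 F [ 1.1 -0.1 -0.5] w 0.0396 j [-31.  18. 117.   0.  45.  30.]
shift(dm) [ 0.014 -2.756 -3.061] turn(30deg) 1.325
step 1/3.06: [ 0.005 -0.9   -1.   ] 0.433
```

```bash
for i in 1; do python3 -m handwheel '[[-0.5,[0,-0.45,-0.5],0.2],[-0.5,[0,-0.9,-1],0.4],[-0.5,[0,-0.9,-1],0.4],[-0.5,[0,-0.9,-1],0.4]]' >/dev/null; done; python3 go.py 0.547 0.2165 0.16 -100.6
```

```text
t 7.75 pos [ 0.4586 -0.0434  0.1603] yaw -72.66 tilt 0.16 F [ 0.1  0.2 -0.2] w 0.0401 j [-14.  19. 115.   0.  46.  59.]
shift(dm) [ 0.009 -2.218 -1.618] turn(30deg) 0.931
step 1/2.22: [ 0.004 -1.    -0.73 ] 0.42
```

```bash
python3 -m handwheel '[[-0.5,[0,-0.5,-0.36],0.2],[-0.5,[0,-1,-0.73],0.42],[-0.5,[0,-1,-0.73],0.42],[-0.5,[0,-1,-0.73],0.42]]' >/dev/null; python3 go.py 0.547 0.2165 0.16 -100.6
python3 -m handwheel '[[-0.5,[0,-0.5,-0.36],0.2],[-0.5,[0,-1,-0.55],0.42],[-0.5,[0,-1,-0.55],0.42],[-0.5,[0,-1,-0.55],0.42]]' >/dev/null; python3 go.py 0.547 0.2165 0.09 -100.6
```

```text
t 8.15 pos [0.4997 0.0755 0.1597] yaw -85.10 tilt 0.18 F [ 0.3 -0.2 -0.5] w 0.0398 j [  1.  23. 109.   0.  48.  86.]
shift(dm) [ 0.    -1.364 -0.591] turn(30deg) 0.517
step 1/1.36: [ 0.    -1.    -0.434] 0.379
t 8.55 pos [0.5466 0.1804 0.159 ] yaw -97.53 tilt 0.20 F [-0.4 -0.2 -0.9] w 0.0400 j [ 12.  28. 100.   0.  52. 109.]
shift(dm) [ 0.691 -0.357  0.041] turn(30deg) 0.102
```

```bash
python3 -m handwheel '[[-0.5,[0.3,-0.357,0.041],0.1],[-0.5,[0.69,-0.357,0.041],0.1],[-0.5,[0.69,-0.357,0.041],0.1],[-0.5,[0.69,-0.357,0.041],0.1],[-0.5,[0.69,-0.357,0.041],0.1]]' >/dev/null; python3 go.py 0.5474 0.2165 0.075 -100.6
python3 - <<'E'
from cell import *
from h import *
c=capture("scene"); np.savez("pics/s5.npz",**{k:c[k] for k in("pixels","depth","camera_matrix","extrinsics")})
crop(c,365,160,80,90,6,"pics/s5.png")
E
```

```text
t 9.05 pos [0.548  0.2153 0.0918] yaw -100.57 tilt 0.16 F [0.8 0.  0.3] w 0.0397 j [ 15.  34. 101.   0.  45. 115.]
shift(dm) [ 0.168 -0.01   0.007] turn(30deg) 0.001
```

View pics/s5.png

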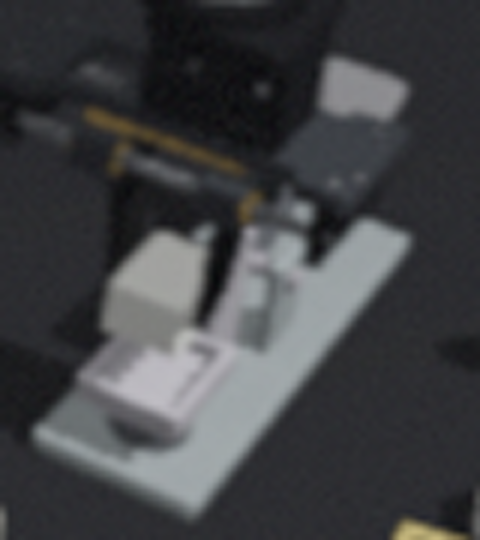

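```bash
cat > ov2.py <<'E'
from h import *
import sys
f,tx,ty,tz,tyaw,off,out=sys.argv[1:8]; box=tuple(map(int,sys.argv[8].split(",")));s=int(sys.argv[9])
jp=tuple(map(float,sys.argv[10].split(",")))
cs=dict(np.load(f)); a=np.radians(float(tyaw)); o=float(off)
x=float(tx)+o*np.sin(a);y=float(ty)-o*np.cos(a); zb=float(tz)-.0116
u,v,w,h=box; im=cv2.resize(cs["pixels"][v:v+h,u:u+w,::-1],None,fx=s,fy=s,interpolation=cv2.INTER_CUBIC)
im=np.clip(im.astype(float)*1.5,0,255).astype(np.uint8)
P=(x,y,a+np.pi/2)
for z,col in((zb,(0,200,0)),(zb+.03,(0,255,0))): draw(im,jrect(cs,P,-.026,.026,-.02,.02,z),box,s,col)
J=(jp[0]/1e3,jp[1]/1e3,np.radians(jp[2]))
draw(im,jrect(cs,J,.047,.113,-.027,.027,.053),box,s,(0,0,255))
draw(im,jrect(cs,J,.0525,.1075,-.0215,.0215,.053),box,s,(255,0,255))
cv2.imwrite(out,im)
E
python3 ov2.py pics/s5.npz 0.548 0.2153 0.0918 -100.57 0.0018 pics/ov3.png 370,190,50,50 12 467,231.5,-10.6
```

```text
(no output)
```

View pics/ov3.png

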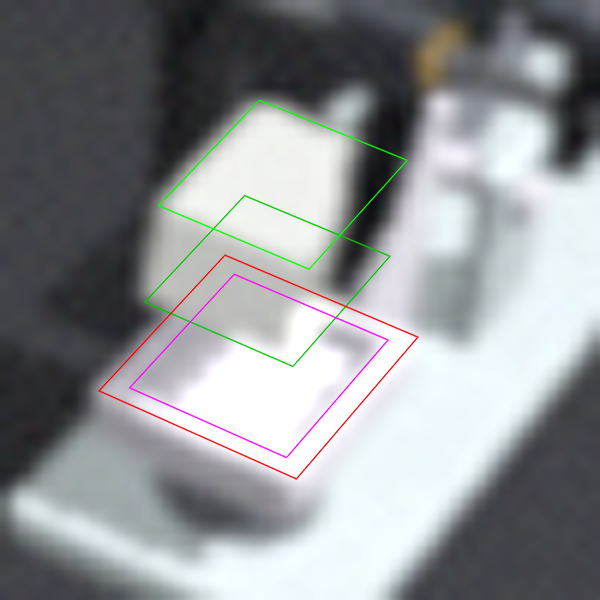

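Run:
```python
from h import *
c=dict(np.load("pics/s5.npz")); im=c["pixels"][195:235,372:412,::-1]
cv2.imwrite("pics/s5b.png",cv2.resize(im,None,fx=15,fy=15,interpolation=cv2.INTER_LANCZOS4))
W=pts(c)
for v in range(205,224,2): print(v,[ (int(W[v,u,0]*1e3),int(W[v,u,1]*1e3),int(W[v,u,2]*1e3)) for u in range(380,402,3)])
```

```text
205 [(425, 148, 0), (555, 188, 105), (559, 197, 112), (554, 205, 111), (552, 213, 112), (546, 221, 111), (560, 232, 124), (560, 240, 128)]
207 [(435, 152, 0), (567, 192, 109), (564, 199, 109), (564, 208, 112), (555, 215, 108), (552, 223, 109), (563, 233, 120), (554, 240, 116)]
209 [(448, 155, 2), (569, 193, 103), (569, 201, 106), (567, 209, 107), (565, 218, 109), (562, 225, 109), (563, 234, 113), (549, 240, 105)]
211 [(455, 158, 0), (568, 193, 95), (571, 203, 100), (570, 211, 103), (573, 220, 108), (569, 228, 108), (563, 235, 106), (496, 232, 56)]
213 [(469, 162, 3), (565, 194, 85), (571, 204, 94), (570, 212, 96), (573, 221, 101), (570, 229, 102), (563, 236, 99), (493, 233, 46)]
215 [(474, 164, 0), (468, 173, -2), (570, 204, 85), (569, 213, 87), (574, 222, 95), (566, 229, 91), (502, 226, 43), (494, 234, 39)]
217 [(487, 168, 2), (543, 190, 52), (530, 197, 45), (572, 214, 83), (571, 223, 86), (565, 230, 83), (524, 231, 53), (519, 239, 52)]
219 [(494, 171, 0), (550, 193, 51), (541, 200, 46), (536, 208, 46), (535, 216, 48), (523, 223, 42), (522, 232, 44), (528, 242, 52)]
221 [(565, 188, 53), (555, 195, 47), (548, 202, 45), (543, 210, 43), (540, 218, 45), (535, 226, 44), (532, 235, 45), (536, 244, 51)]
223 [(574, 191, 53), (562, 197, 46), (555, 205, 43), (553, 213, 45), (546, 221, 43), (545, 229, 45), (552, 239, 54), (536, 245, 44)]
```

View pics/s5b.png

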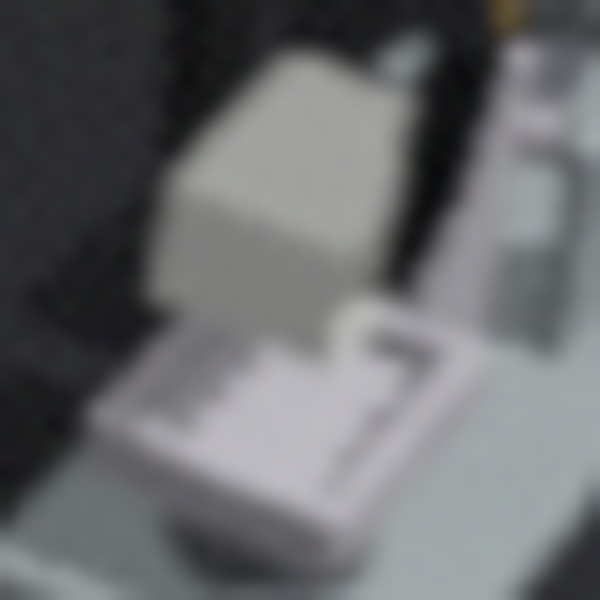

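```bash
cat > facefit.py <<'E'
from h import *
import sys
def fit(c,v0,v1,u0,u1,zt,zb,xmin):
    W=pts(c)[v0:v1,u0:u1].reshape(-1,3)
    f=W[(W[:,2]<zt-.006)&(W[:,2]>zb+.005)&(W[:,0]>xmin)]
    f=f[~np.isnan(f[:,0])]
    # front face: robust line x = a + b y + c z
    A=np.c_[np.ones(len(f)),f[:,1]-.215,f[:,2]-(zt+zb)/2]
    r=least_squares(lambda p:(A@p-f[:,0])*1e3,[.57,0,0],loss="soft_l1",f_scale=2)
    print("front n=%d x=%.4f b=%.3f -> yaw %.1f  tiltslope %.3f"%(len(f),r.x[0],r.x[1],np.degrees(-np.arctan(r.x[1])),r.x[2]))
    t=W[(W[:,2]>zt-.004)&(W[:,2]<zt+.012)&(W[:,0]>xmin-.04)]
    A=np.c_[np.ones(len(t)),t[:,0]-.55,t[:,1]-.215]
    r=least_squares(lambda p:(A@p-t[:,2])*1e3,[zt,0,0],loss="soft_l1",f_scale=1.5)
    print("top n=%d z=%.4f slopes %s"%(len(t),r.x[0],r.x[1:]), np.percentile(t,[2,50,98],axis=0).round(3).tolist())
c=dict(np.load(sys.argv[1])); fit(c,*map(int,sys.argv[2:6]),*map(float,sys.argv[6:9]))
E
python3 facefit.py pics/s5.npz 196 219 379 401 .110 .080 .555
python3 - <<'E'
from h import *
# same on first picture: pad on bench
c=dict(np.load("pics/scene0.npz")); W=pts(c)[165:185,255:280].reshape(-1,3)
t=W[W[:,2]>.027]; print(np.percentile(t,[2,50,98],axis=0).round(3))
# bench height bias in scene near jack
W=pts(c); print(np.nanmedian(W[120:150,420:460,2]),np.nanmedian(W[215:235,400:420,2]),np.nanmedian(W[214:222,384:398],(0,1)))
E
```

```text
front n=83 x=0.5712 b=0.067 -> yaw -3.8  tiltslope -0.046
top n=184 z=0.1104 slopes [-0.03370141  0.0031413 ] [[0.523, 0.189, 0.106], [0.554, 0.212, 0.11], [0.574, 0.238, 0.121]]
[[ 0.437 -0.286  0.028]
 [ 0.464 -0.263  0.03 ]
 [ 0.491 -0.24   0.033]]
0.00019304965078492664 0.011024152694451672 [0.52923746 0.21036442 0.04611198]
```

```bash
python3 go.py 0.548 0.2165 0.067 -100.6; python3 -m handwheel '[[-0.5,[0.12,-0.01,0],0],[-0.5,[0.248,-0.012,0],0],[-0.5,[0.248,-0.012,0],0],[-0.5,[0.248,-0.012,0],0],[-0.5,[0.248,-0.012,0],0]]' >/dev/null; python3 go.py 0.548 0.2165 0.063 -100.6
python3 - <<'E'
from cell import *
from h import *
c=capture("scene"); np.savez("pics/s6.npz",**{k:c[k] for k in("pixels","depth","camera_matrix","extrinsics")})
im=c["pixels"][195:235,372:412,::-1]
cv2.imwrite("pics/s6.png",cv2.resize(im,None,fx=15,fy=15,interpolation=cv2.INTER_LANCZOS4))
E
```

```text
t 9.10 pos [0.5479 0.2156 0.0919] yaw -100.57 tilt 0.16 F [-0.1  0.3 -0.7] w 0.0399 j [ 15.  34. 101.   0.  45. 115.]
shift(dm) [ 0.249 -0.008  0.001] turn(30deg) 0.001
t 9.60 pos [0.5483 0.2169 0.0672] yaw -100.56 tilt 0.16 F [-0.7  0.  -1. ] w 0.0402 j [ 15.  36. 102.   0.  42. 115.]
shift(dm) [0.042 0.004 0.002] turn(30deg) 0.001
```

View pics/s6.png

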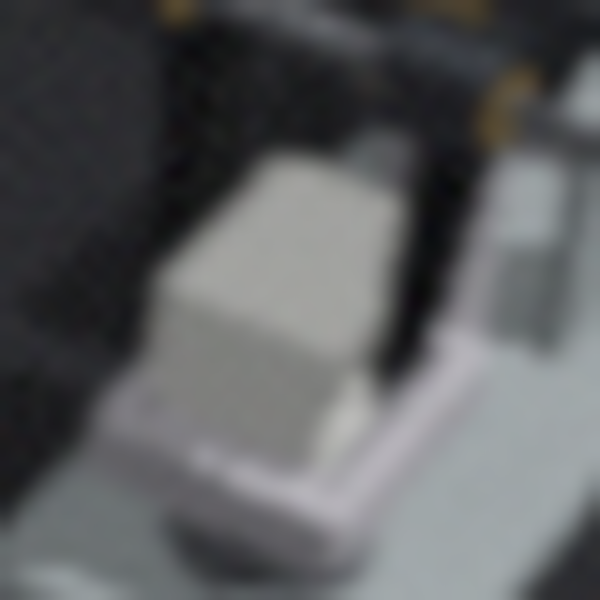

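```bash
sed -i 's/\*1.5,0/*1.0,0/; s/INTER_CUBIC/INTER_LANCZOS4/' ov2.py; python3 ov2.py pics/s6.npz 0.5483 0.2169 0.0672 -100.56 0.0018 pics/ov4.png 372,195,40,40 15 467,231.5,-10.6;python3 facefit.py pics/s6.npz 196 228 379 401 .0856 .0556 .555
```

```text
front n=78 x=0.5718 b=0.094 -> yaw -5.4  tiltslope -0.036
top n=178 z=0.0861 slopes [ 0.00142516 -0.00119935] [[0.523, 0.189, 0.082], [0.554, 0.213, 0.086], [0.575, 0.241, 0.097]]
```

View pics/ov4.png

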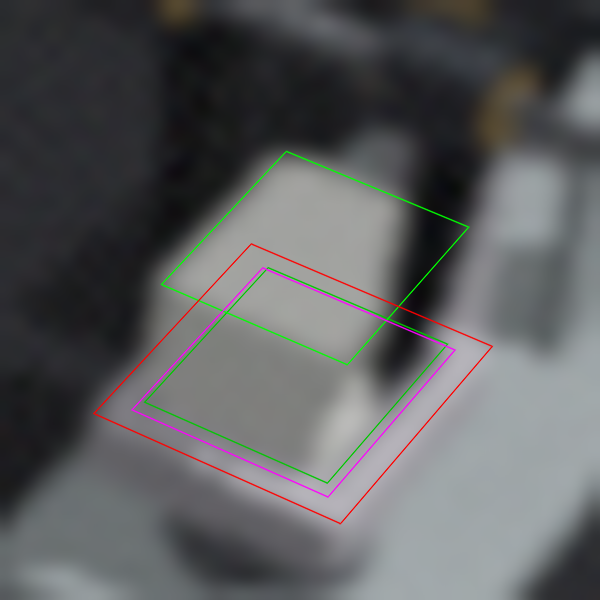

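The pad outline lies inside the pocket outline, and the image edges agree to about 0.3 px. I'll insert gently.

```bash
python3 -m handwheel '[[-0.5,[0.02,0,0],0],[-0.5,[0.05,0,0],0],[-0.5,[0.05,0,0],0],[-0.5,[0.05,0,0],0]]' >/dev/null; python3 go.py 0.548 0.2165 0.0566 -100.6
```

```text
t 10.05 pos [0.5482 0.2169 0.0622] yaw -100.56 tilt 0.16 F [-0.3 -0.7 -0.5] w 0.0398 j [ 15.  36. 102.   0.  41. 115.]
shift(dm) [0.056 0.005 0.002] turn(30deg) 0.001
```

```bash
python3 -m handwheel '[[-0.5,[0.03,0,0],0],[-0.5,[0.054,0,0],0],[-0.5,[0.054,0,0],0],[-0.5,[0.054,0,0],0]]' >/dev/null; python3 go.py 0.548 0.2165 0.0566 -100.6
```

```text
t 10.45 pos [0.5483 0.217  0.0567] yaw -100.56 tilt 0.16 F [ 0.3 -0.4  1.3] w 0.0399 j [ 15.  37. 103.   0.  41. 115.]
shift(dm) [0.001 0.005 0.002] turn(30deg) 0.001
```

```bash
python3 -m handwheel '[[-0.5,[0.012,0,0],0],[-0.5,[0.012,0,0],0],[0.2,[0.012,0,0],0],[0.2,[0.012,0,0],0],[0.2,[0.012,0,0],0],[0.2,[0.0,0,0],0],[0.2,[-0.3,0,0],0],[0.2,[-0.7,0,0],0],[0.2,[-1,0,0],0],[0.2,[-1,0,0],0]]' |grep -v rot; python3 go.py 0.548 0.2165 0.0566 -100.6
python3 - <<'E'
from cell import *
from h import *
c=capture("scene"); np.savez("pics/s7.npz",**{k:c[k] for k in("pixels","depth","camera_matrix","extrinsics")})
crop(c,360,160,70,90,6,"pics/s7.png")
W=pts(c)[195:235,372:412].reshape(-1,3); t=W[(W[:,2]>.07)&(W[:,2]<.08)&(W[:,0]>.51)]
print(len(t),np.median(t,0)); A=np.c_[np.ones(len(t)),t[:,0]-.55,t[:,1]-.215]; print(least_squares(lambda p:(A@p-t[:,2])*1e3,[.075,0,0],loss="soft_l1").x, cv2.minAreaRect((t[:,:2]*1e3).astype(np.float32)))
E
```

```text
t: 11.45
ee_pos: [0.5498, 0.2172, 0.1607]
force: [0.1, 1.1, -0.8]
width: 0.0572
t 11.45 pos [0.5498 0.2172 0.1607] yaw -100.55 tilt 0.44 F [ 0.1  1.1 -0.8] w 0.0572 j [ 15.  29.  98.   0.  53. 116.]
shift(dm) [1.041 0.016 0.022] turn(30deg) 0.002
step 1/1.04: [1.    0.015 0.021] 0.001
169 [0.55085478 0.21596619 0.07518675]
[ 0.07503961 -0.00727287 -0.01399235] ((548.8616333007812, 215.30938720703125), (40.13644790649414, 55.28108215332031), 80.56542205810547)
```

View pics/s7.png

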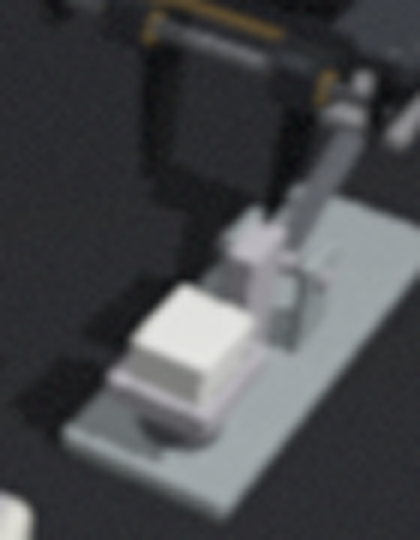

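Pad seated: it sits flat and square in the saddle (crop 190,340), with its top measured at 75.0 mm. Next I'll get the lift point and bath yaw precisely, then grip the fin.

```bash
python3 - <<'E'
from h import *
ct=dict(np.load("pics/top0.npz"));cs=dict(np.load("pics/scene0.npz"))
W=pts(ct); m=(W[...,2]>.09)&(W[...,2]<.16); m[:38]=0;m[142:]=0;m[:,:240]=0;m[:,:]&=True;m[:,380:]=0
m=cv2.morphologyEx(m.astype(np.uint8),cv2.MORPH_OPEN,np.ones((9,9)))
q=W[m>0]; print("bath",cv2.minAreaRect((q[:,:2]*1e3).astype(np.float32)))
print("pin scene",onplane(cs,[[311.2,211.3]],.112),onplane(cs,[[311.2,213]],.106))
# pin: orange pixels in both
for c,b,n in((ct,(300,140,20,20),"t"),(cs,(300,200,25,25),"s")):
    u,v,w,h=b; p=c["pixels"][v:v+h,u:u+w].astype(float); k=np.clip(p[...,0]-p[...,2]-12,0,None); k[k<15]=0
    vv,uu=np.mgrid[v:v+h,u:u+w]; C=[(uu*k).sum()/k.sum(),(vv*k).sum()/k.sum()]; print(n,C,(k>0).sum(),onplane(c,[C],.110),onplane(c,[C],.106))
# boss silhouette circle fits, scene: overlay check
U=np.linspace(0,2*np.pi,40)
for X,Y in((.687,.0215),):
    for c,b,s,f in((ct,(285,125,50,40),8,"t"),(cs,(285,200,50,40),8,"s")):
        u,v,w,h=b; im=cv2.resize(c["pixels"][v:v+h,u:u+w,::-1],None,fx=s,fy=s,interpolation=cv2.INTER_LANCZOS4)
        for z,col in((.1,(0,255,0)),(.085,(0,0,255))): draw(im,proj(c,np.c_[X+.016*np.cos(U),Y+.016*np.sin(U),0*U+z]),b,s,col)
        cv2.imwrite(f"pics/bo{f}.png",im)
a=cv2.imread("pics/bot.png");b=cv2.imread("pics/bos.png");cv2.imwrite("pics/bo.png",np.hstack([a,b]))
E
python3 go.py 0.4817 0.2287 0.12 -100.6
```

```text
bath ((859.9661254882812, 30.566024780273438), (265.1875, 360.5016174316406), 5.813905715942383)
pin scene [[0.67990983 0.01738294]] [[0.68009847 0.01749965]]
t [np.float64(308.62277580071174), np.float64(150.2135231316726)] 6 [[0.68598802 0.02149392]] [[0.68680927 0.02164967]]
s [np.float64(311.15809523809526), np.float64(213.30095238095237)] 13 [[0.68570056 0.02009542]] [[0.681345   0.01797857]]
t 11.50 pos [0.5489 0.2169 0.1584] yaw -100.56 tilt 0.29 F [ 0.   0.4 -0.5] w 0.0573 j [ 15.  29.  98.   0.  53. 116.]
shift(dm) [0.383 0.009 0.684] turn(30deg) 0.001
```

View pics/bo.png

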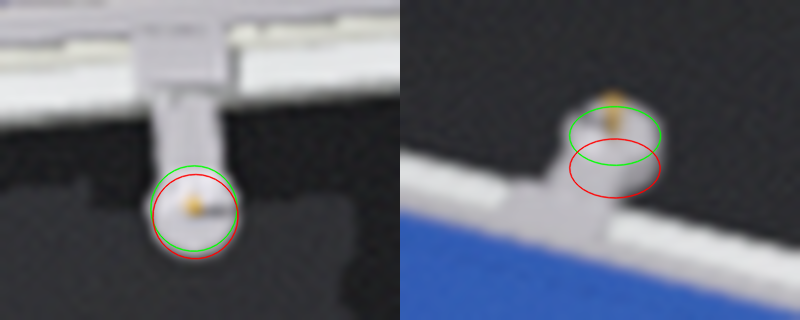

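```bash
python3 -m handwheel '[[0.2,[0,0.0,0.4],0],[0.2,[0.2,0.0,0.68],0],[0.2,[0.38,0.0,0.68],0],[0.2,[0.38,0.0,0.68],0],[0.2,[0.38,0.0,0.68],0]]' |grep -v rot; python3 go.py 0.482 0.229 0.055 -100.6
python3 - <<'E'
from cell import *
from h import *
c=capture("scene"); crop(c,350,140,90,100,6,"pics/s8.png")
E
```

```text
t: 12.0
ee_pos: [0.4823, 0.2294, 0.1198]
force: [0.6, -0.5, -0.2]
width: 0.0572
t 12.00 pos [0.4823 0.2294 0.1198] yaw -100.56 tilt 0.22 F [ 0.6 -0.5 -0.2] w 0.0572 j [ 18.  28. 108.   0.  44. 119.]
shift(dm) [0.648 0.007 0.003] turn(30deg) 0.001
```

View pics/s8.png

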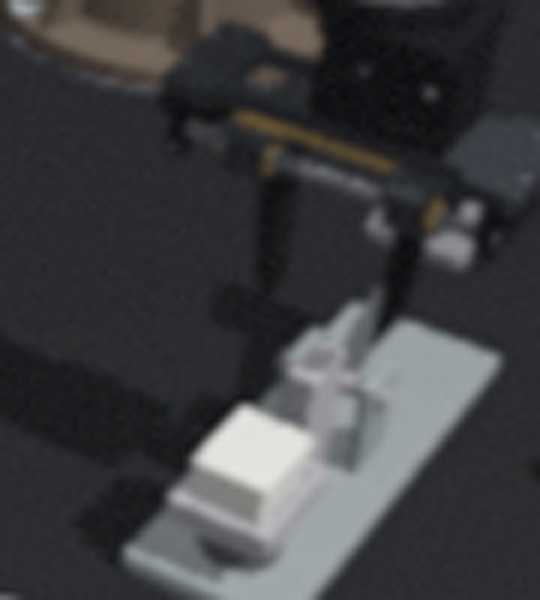

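```bash
python3 -m handwheel '[[0.2,[0.2,0,0],0],[0.2,[0.45,0,0],0],[0.2,[0.65,0.007,0.003],0],[0.2,[0.65,0.007,0.003],0],[0.2,[0.65,0.007,0.003],0],[0.2,[0.65,0.007,0.003],0]]' 55|grep -v rot; python3 go.py 0.482 0.229 0.055 -100.6
python3 -m handwheel '[[-0.9,[0,0,0],0],[-0.9,[0,0,0],0],[-0.9,[0,0,0],0],[-0.9,[0,0,0],0],[-0.9,[0,0,0],0],[-0.9,[0,0,0],0],[-0.9,[0,0,0],0]]' 55|grep -v rot; python3 go.py 0.482 0.229 0.055 -100.6
```

```text
t: 12.65
ee_pos: [0.4833, 0.2292, 0.0565]
force: [-0.2, 0.6, -1.2]
width: 0.0575
t 12.65 pos [0.4833 0.2292 0.0565] yaw -100.58 tilt 0.37 F [-0.2  0.6 -1.2] w 0.0575 j [ 18.  33. 111.   0.  36. 119.]
shift(dm) [0.014 0.005 0.012] turn(30deg) 0.001
t: 13.35
ee_pos: [0.4833, 0.2293, 0.0565]
force: [0.9, 1.7, 0.8]
width: 0.0159
t 13.35 pos [0.4833 0.2293 0.0565] yaw -100.54 tilt 0.37 F [0.9 1.7 0.8] w 0.0159 j [ 18.  33. 111.   0.  36. 119.]
shift(dm) [0.015 0.005 0.013] turn(30deg) 0.002
```

```bash
python3 -m handwheel '[[-0.9,[-0.03,0,0],0],[-0.9,[-0.06,0,0],0],[-0.9,[-0.06,0,0],0],[-0.9,[-0.06,0,0],0],[-0.9,[-0.06,0,0],0]]' |grep -v rot; python3 go.py 0.535 0.03 0.0625 -84.2
python3 - <<'E'
from cell import *
from h import *
c=capture("scene"); crop(c,350,140,90,100,6,"pics/s9.png")
W=pts(c)[205:245,372:412].reshape(-1,3); t=W[(W[:,2]>.07)&(W[:,2]<.095)&(W[:,0]>.51)]
A=np.c_[np.ones(len(t)),t[:,0]-.55,t[:,1]-.215]; print(least_squares(lambda p:(A@p-t[:,2])*1e3,[.075,0,0],loss="soft_l1").x)
E
```

```text
t: 13.85
ee_pos: [0.4831, 0.2291, 0.0623]
force: [-0.3, 0.7, -10.4]
width: 0.0157
t 13.85 pos [0.4831 0.2291 0.0623] yaw -100.54 tilt 0.34 F [ -0.3   0.7 -10.4] w 0.0157 j [ 18.  33. 111.   0.  36. 119.]
shift(dm) [-0.008  1.863 -0.874] turn(30deg) -0.545
step 1/1.86: [-0.004  1.    -0.469] -0.292
[ 0.08023068 -0.03826301 -0.01502974]
```

View pics/s9.png

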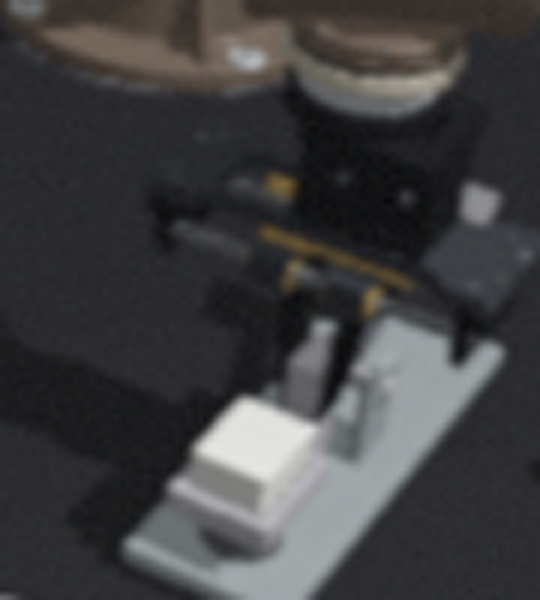

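```bash
python3 -m handwheel '[[-0.9,[0,0.1,-0.05],-0.05],[-0.9,[0,0.3,-0.14],-0.1],[-0.9,[0,0.55,-0.26],-0.16],[-0.9,[0,0.8,-0.38],-0.23],[-0.9,[0,0.95,-0.45],-0.29],[-0.9,[0,1,-0.47],-0.29],[-0.9,[0,1,-0.47],-0.29]]' |grep -v rot; python3 go.py 0.535 0.02 0.0625 -84.2
```

```text
t: 14.6
ee_pos: [0.5111, 0.1218, 0.0619]
force: [-0.8, 0.3, -10.9]
width: 0.0154
t 14.60 pos [0.5111 0.1218 0.0619] yaw -91.97 tilt 0.34 F [ -0.8   0.3 -10.9] w 0.0154 j [  6.  32. 112.   0.  36.  98.]
shift(dm) [-0.009  1.009 -0.273] turn(30deg) -0.259
step 1/1.01: [-0.009  1.    -0.271] -0.257
```

```bash
python3 -m handwheel '[[-0.9,[0,0.1,-0.03],-0.04],[-0.9,[0,0.3,-0.08],-0.1],[-0.9,[0,0.55,-0.15],-0.16],[-0.9,[0,0.8,-0.22],-0.22],[-0.9,[0,0.95,-0.26],-0.26],[-0.9,[-0.01,1,-0.27],-0.26],[-0.9,[-0.01,1,-0.27],-0.26]]' |grep -v rot; python3 go.py 0.6218 0.015 0.0615 -84.2
python3 - <<'E'
from cell import *
from h import *
c=capture("scene"); crop(c,270,130,110,110,6,"pics/s10.png")
W=pts(c)[150:230,290:380].reshape(-1,3); t=W[(W[:,2]>.072)&(W[:,2]<.084)&(W[:,0]>.56)&(W[:,0]<.64)]
A=np.c_[np.ones(len(t)),t[:,0]-.60,t[:,1]-.03]; print(len(t),least_squares(lambda p:(A@p-t[:,2])*1e3,[.075,0,0],loss="soft_l1").x,cv2.minAreaRect((t[:,:2]*1e3).astype(np.float32)))
E
```

```text
t: 15.3
ee_pos: [0.5346, 0.0213, 0.0627]
force: [-0.1, 0.6, -10.8]
width: 0.0156
t 15.30 pos [0.5346 0.0213 0.0627] yaw -84.24 tilt 0.34 F [ -0.1   0.6 -10.8] w 0.0156 j [ -5.  33. 110.   0.  37.  79.]
shift(dm) [ 0.015  0.15  -0.861] turn(30deg) -0.001
174 [ 0.08109432 -0.03336159 -0.00596988] ((599.2033081054688, 25.717308044433594), (57.15889358520508, 40.16264343261719), 5.053657054901123)
```

View pics/s10.png

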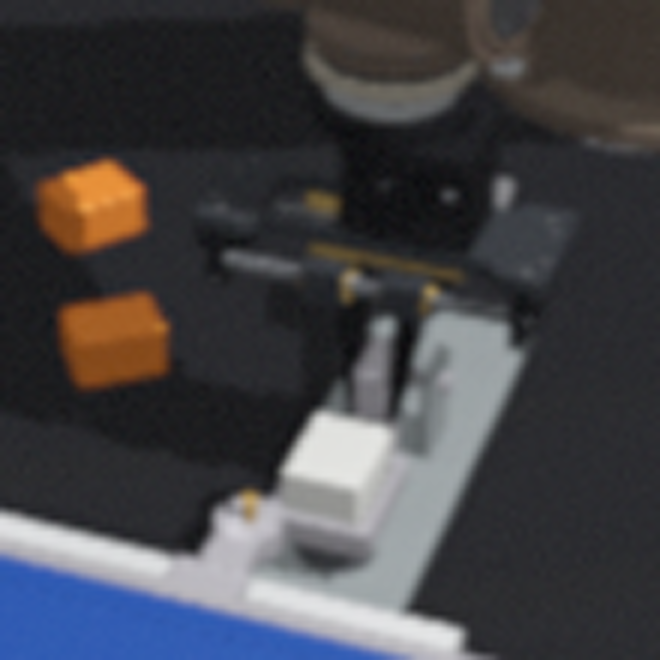

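```bash
python3 go.py 0.6211 0.0153 0.0617 -84.2; python3 -m handwheel '[[-0.9,[0.01,0.1,-0.05],0],[-0.9,[0.01,0.147,-0.15],0],[-0.9,[0.01,0.147,-0.3],0],[-0.9,[0.01,0.147,-0.45],0],[-0.9,[0.01,0.147,-0.45],0],[-0.9,[0.01,0.147,-0.45],0]]' |grep -v rot; python3 go.py 0.6211 0.0153 0.0615 -84.2
```

```text
t 15.35 pos [0.5344 0.0217 0.0626] yaw -84.20 tilt 0.34 F [  0.3   0.2 -10.3] w 0.0156 j [ -5.  33. 110.   0.  37.  79.]
shift(dm) [ 0.012  0.152 -0.856] turn(30deg) -0.0
t: 15.95
ee_pos: [0.5809, 0.0118, 0.0614]
force: [-0.2, 0.4, -10.6]
width: 0.0154
t 15.95 pos [0.5809 0.0118 0.0614] yaw -84.19 tilt 0.32 F [ -0.2   0.4 -10.6] w 0.0154 j [ -5.  36. 104.   0.  40.  78.]
shift(dm) [ 0.001  0.006 -0.404] turn(30deg) 0.0
```

```bash
python3 -m handwheel '[[-0.9,[0,0.006,-0.1],0],[-0.9,[0,0.006,-0.2],0],[-0.9,[0,0.006,-0.3],0],[-0.9,[0,0.006,-0.404],0],[-0.9,[0,0.006,-0.404],0],[-0.9,[0,0.006,-0.404],0]]' |grep -v rot; python3 go.py 0.6211 0.0153 0.0615 -84.2
python3 - <<'E'
from cell import *
from h import *
c=capture("scene"); np.savez("pics/s11.npz",**{k:c[k] for k in("pixels","depth","camera_matrix","extrinsics")});crop(c,280,160,90,80,8,"pics/s11.png")
E
```

```text
t: 16.55
ee_pos: [0.6209, 0.0154, 0.0613]
force: [-0.3, 0.6, -10.4]
width: 0.0158
t 16.55 pos [0.6209 0.0154 0.0613] yaw -84.18 tilt 0.30 F [ -0.3   0.6 -10.4] w 0.0158 j [-5. 38. 98.  0. 44. 79.]
shift(dm) [-0.002  0.001 -0.002] turn(30deg) 0.001
```

View pics/s11.png

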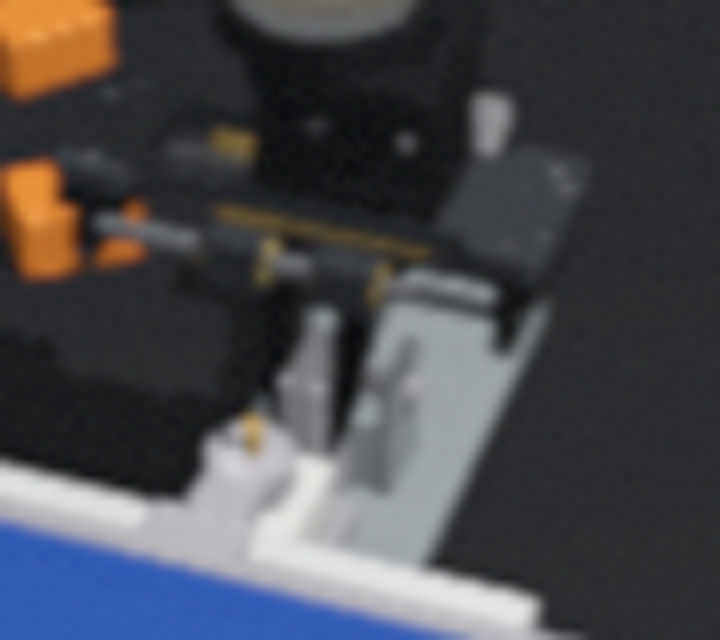

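```bash
python3 -m handwheel '[[-0.9,[0.02,0,0],0],[-0.9,[0.04,0,0],0],[-0.9,[0.05,0,0],0],[-0.9,[0.05,0,0],0],[-0.9,[0.05,0,0],0],[-0.9,[0.05,0,0],0]]' |grep -v rot; python3 go.py 0.6211 0.0153 0.0615 -84.2
```

```text
t: 17.2
ee_pos: [0.6204, 0.0154, 0.0565]
force: [-5.1, 0.5, -2.8]
width: 0.0156
t 17.20 pos [0.6204 0.0154 0.0565] yaw -84.18 tilt 0.28 F [-5.1  0.5 -2.8] w 0.0156 j [-5. 38. 98.  0. 43. 79.]
shift(dm) [-0.05   0.002 -0.007] turn(30deg) 0.001
```

Contact with the bench (weight down to 2.8 N). I'll lower it a touch more, release, rise, and look.

```bash
python3 -m handwheel '[[-0.9,[0.008,0,0],0],[-0.9,[0.008,0,0],0],[0.2,[0.008,0,0],0],[0.2,[0.0,0,0],0],[0.2,[0.0,0,0],0],[0.2,[0.0,0,0],0],[0.2,[-0.3,0,0],0],[0.2,[-0.7,0,0],0],[0.2,[-1,0,0],0],[0.2,[-1,0,0],0]]' |grep -v rot
python3 go.py 0.5 0.0154 0.25 -84.2
python3 - <<'E'
from cell import *
from h import *
for n in("scene","top"):
    c=capture(n); np.savez(f"pics/{n}12.npz",**{k:c[k] for k in("pixels","depth","camera_matrix","extrinsics")})
    if n=="scene":crop(c,280,160,90,80,8,"pics/s12.png")
    else: crop(c,270,110,80,150,4,"pics/t12.png")
E
```

```text
t: 18.2
ee_pos: [0.622, 0.0149, 0.1608]
force: [-0.3, -0.6, -0.8]
width: 0.057
t 18.20 pos [0.622  0.0149 0.1608] yaw -84.18 tilt 0.58 F [-0.3 -0.6 -0.8] w 0.0570 j [-5. 31. 93.  0. 55. 79.]
shift(dm) [-0.903 -0.132  1.205] turn(30deg) 0.001
step 1/1.20: [-0.75  -0.109  1.   ] 0.0
```

View pics/s12.png

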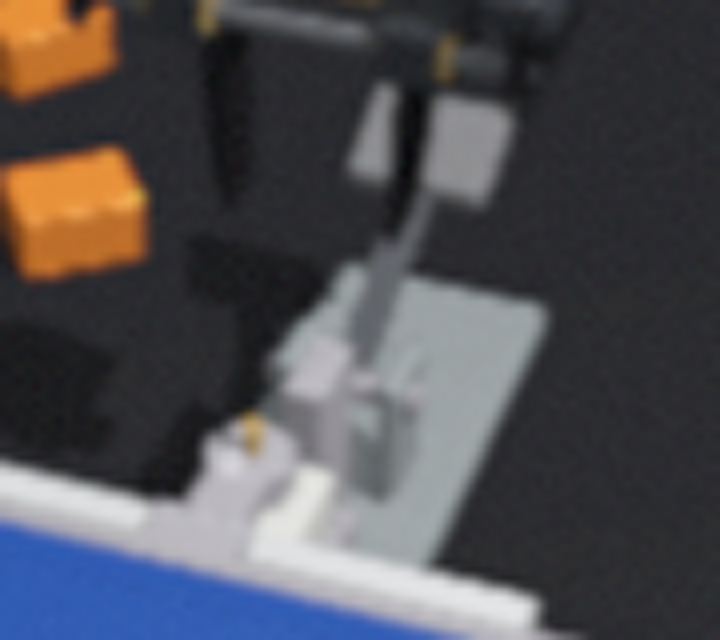

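View pics/t12.png

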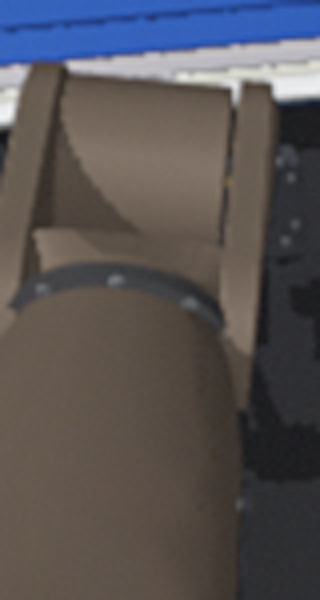

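```bash
python3 -m handwheel '[[0,[-0.3,0.3,0.1],0],[-0.5,[-0.5,0.7,0.3],0],[-1,[-0.6,1,0.5],0],[-1,[-0.6,1,0.5],0],[-1,[-0.6,1,0.5],0]]' |grep -v rot
python3 -m handwheel '[[-1,[0,0.5,0.3],0],[-1,[0,1,0.6],0],[-1,[0,1,0.6],0],[-1,[0,1,0.6],0]]' |grep -v rot
python3 - <<'E'
from cell import *
from h import *
for n in("scene","top"):
    c=capture(n); np.savez(f"pics/{n}13.npz",**{k:c[k] for k in("pixels","depth","camera_matrix","extrinsics")})
    if n=="scene":crop(c,280,160,90,80,8,"pics/s13.png")
    else: crop(c,270,120,80,115,5,"pics/t13.png")
E
```

```text
t: 18.8
ee_pos: [0.5801, -0.0903, 0.2152]
force: [-0.5, 0.2, -0.1]
width: 0.0224
t: 19.2
ee_pos: [0.5298, -0.1967, 0.2133]
force: [-1.2, 0.5, -0.2]
width: 0.0006
```

View pics/t13.png

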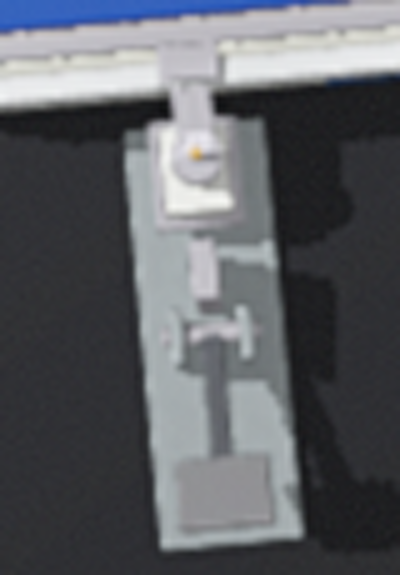

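```bash
cat > ov3.py <<'E'
from h import *
import sys
f,b,s,jp,bo,out=sys.argv[1:7]; c=dict(np.load(f)); b=tuple(map(int,b.split(",")));s=int(s)
jp=tuple(map(float,jp.split(",")));J=(jp[0]/1e3,jp[1]/1e3,np.radians(jp[2])); X,Y=[float(q)/1e3 for q in bo.split(",")]
dz=float(sys.argv[7]) if len(sys.argv)>7 else 0
u,v,w,h=b; im=cv2.resize(c["pixels"][v:v+h,u:u+w,::-1],None,fx=s,fy=s,interpolation=cv2.INTER_LANCZOS4); raw=im.copy()
draw(im,jrect(c,J,-.150,.120,-.045,.045,.012),b,s,(0,255,0))
draw(im,jrect(c,J,.047,.113,-.027,.027,.053+dz),b,s,(0,0,255))
draw(im,jrect(c,J,.054,.106,-.02,.02,.075+dz),b,s,(255,0,255))
draw(im,jrect(c,J,-.003,.033,-.008,.008,.088),b,s,(255,128,0))
U=np.linspace(0,2*np.pi,40)
draw(im,proj(c,np.c_[X+.016*np.cos(U),Y+.016*np.sin(U),0*U+.1+dz]),b,s,(0,255,255))
cv2.imwrite(out,np.hstack([raw,im]))
a=J[2]; P=np.array([J[0]+.08*np.cos(a),J[1]+.08*np.sin(a)]); print("pocket",P,"boss-pad in jack axes mm",((np.array([X,Y])-P)@np.array([[np.cos(a),-np.sin(a)],[np.sin(a),np.cos(a)]])*1e3).round(1))
E
python3 - <<'E'
from h import *
c=dict(np.load("pics/top13.npz"));W=pts(c)
m=(W[...,2]>.006)&(W[...,2]<.02); m[:, :285]=0; m[:,335:]=0; m[:140]=0; m[235:]=0
p=W[m]; print(cv2.minAreaRect((p[:,:2]*1e3).astype(np.float32)))
E
python3 ov3.py pics/top13.npz 285,135,50,100 8 605,13,5.8 685.5,21.5 pics/ov5.png
```

```text
((592.523193359375, 22.534591674804688), (148.71124267578125, 290.014892578125), 89.50647735595703)
pocket [0.68459046 0.0210845 ] boss-pad in jack axes mm [0.9 0.3]
```

View pics/ov5.png

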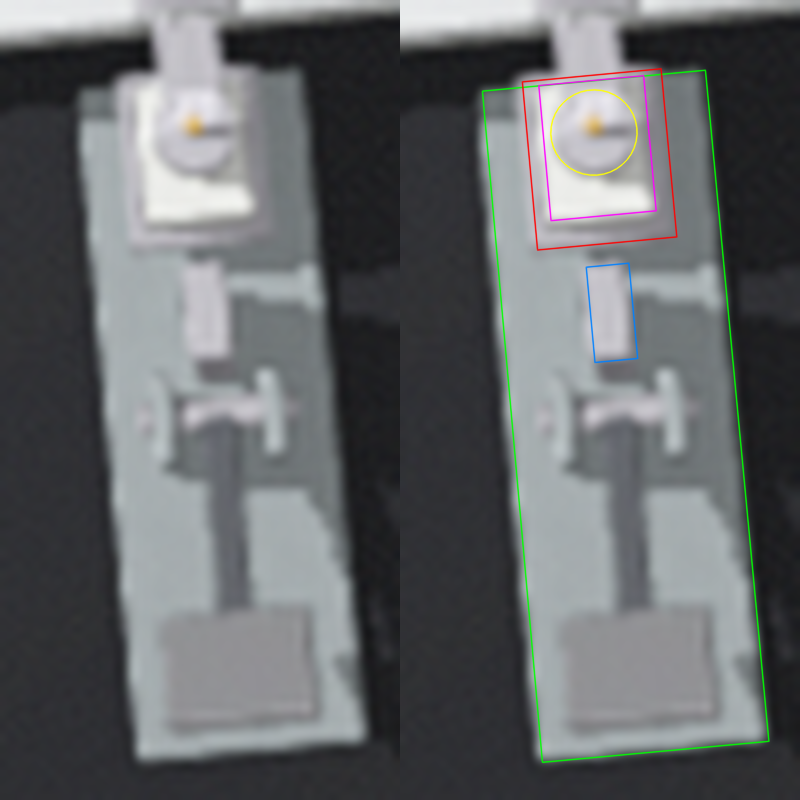

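```bash
python3 ov3.py pics/top13.npz 297,138,26,34 15 605.5,14.6,5.5 686,21 pics/ov6.png
python3 - <<'E'
from h import *
c=dict(np.load("pics/top13.npz"))
b=(300,140,20,20);u,v,w,h=b; p=c["pixels"][v:v+h,u:u+w].astype(float); k=np.clip(p[...,0]-p[...,2]-12,0,None); k[k<25]=0
k[12:]=0
vv,uu=np.mgrid[v:v+h,u:u+w]; C=[(uu*k).sum()/k.sum(),(vv*k).sum()/k.sum()]; print(C,onplane(c,[C],.110),onplane(c,[C],.106)); print(k.round().astype(int)[5:14,3:16])
E
```

```text
pocket [0.6851317  0.02226766] boss-pad in jack axes mm [ 0.7 -1.3]
[np.float64(308.6666666666667), np.float64(150.2808988764045)] [[0.6857887  0.02136277]] [[0.6866092  0.02151803]]
[[ 0  0  0  0  0  0  0  0  0  0  0  0  0]
 [ 0  0  0  0  0  0  0  0  0  0  0  0  0]
 [ 0  0  0  0  0  0  0  0  0  0  0  0  0]
 [ 0  0  0  0  0  0  0  0  0  0  0  0  0]
 [ 0  0  0  0  0  0 26  0  0  0  0  0  0]
 [ 0  0  0  0  0 54 86  0  0  0  0  0  0]
 [ 0  0  0  0  0 35 66  0  0  0  0  0  0]
 [ 0  0  0  0  0  0  0  0  0  0  0  0  0]
 [ 0  0  0  0  0  0  0  0  0  0  0  0  0]]
```

View pics/ov6.png

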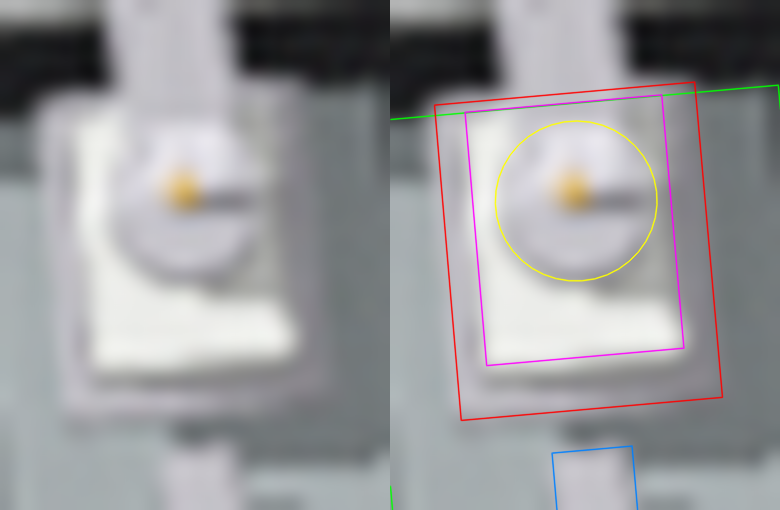

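```bash
python3 - <<'E'
from h import *
c=dict(np.load("pics/top13.npz"));W=pts(c)
m=(W[...,2]>.085)&(W[...,2]<.125); m[:, :295]=0; m[:,335:]=0; m[:208]=0; m[235:]=0
p=W[m]; print(len(p),cv2.minAreaRect((p[:,:2]*1e3).astype(np.float32)),np.median(p,0)); A=np.c_[np.ones(len(p)),p[:,0]-.488,p[:,1]]; print(least_squares(lambda q:(A@q-p[:,2])*1e3,[.1,0,0],loss="soft_l1").x)
E
python3 go.py 0.489 0.0034 0.16 -84.4
```

```text
292 ((492.1256103515625, 2.7030677795410156), (50.60024642944336, 55.23049545288086), 2.0876660346984863) [0.48738683 0.00376083 0.10784929]
[ 0.10836234 -0.41467065 -0.045601  ]
t 19.30 pos [ 0.5307 -0.1948  0.2137] yaw -84.27 tilt 0.34 F [ 0.3  0.1 -0.9] w 0.0007 j [-27.  23.  98.   0.  59.  57.]
shift(dm) [ 0.548 -2.011  0.217] turn(30deg) 0.004
step 1/2.01: [ 0.273 -1.     0.108] 0.002
```

```bash
python3 -m handwheel '[[-1,[0,-0.5,0.1],0],[-1,[0,-1,0.1],0],[-1,[0,-1,0.1],0],[-1,[0,-1,0.1],0]]' >/dev/null; python3 go.py 0.488 0.0036 0.17 -84.4;  python3 -m handwheel '[[-1,[0,-0.5,0.1],0],[-1,[0.2,-0.95,0.1],0],[-1,[0.4,-0.95,0.1],0],[-1,[0.4,-0.95,0.1],0]]' >/dev/null; python3 go.py 0.488 0.0036 0.125 -84.4
```

```text
t 19.70 pos [ 0.5112 -0.0941  0.2142] yaw -84.04 tilt 0.34 F [-0.5 -1.   0.4] w 0.0004 j [-18.  20. 104.   0.  56.  66.]
shift(dm) [ 0.447 -0.994  0.13 ] turn(30deg) 0.012
t 20.10 pos [4.909e-01 4.000e-04 1.728e-01] yaw -83.92 tilt 0.39 F [-0.8 -0.3  1.3] w 0.0005 j [ -8.  20. 110.   0.  49.  76.]
shift(dm) [ 0.479 -0.031  0.024] turn(30deg) 0.016
```

```bash
python3 -m handwheel '[[-1,[0.3,-0.031,0.024],0],[-1,[0.56,-0.031,0.024],0],[-1,[0.56,-0.031,0.024],0],[-1,[0.56,-0.031,0.024],0]]' >/dev/null; python3 go.py 0.4865 0.0036 0.10 -84.4
python3 - <<'E'
from cell import *
from h import *
c=capture("scene"); np.savez("pics/s14.npz",**{k:c[k] for k in("pixels","depth","camera_matrix","extrinsics")})
crop(c,280,130,100,100,6,"pics/s14.png")
E
```

```text
t 20.50 pos [0.4888 0.0028 0.1176] yaw -83.98 tilt 0.39 F [-0.5  0.5  0.3] w 0.0002 j [ -8.  25. 114.   1.  41.  76.]
shift(dm) [ 0.176 -0.009  0.022] turn(30deg) 0.014
```

View pics/s14.png

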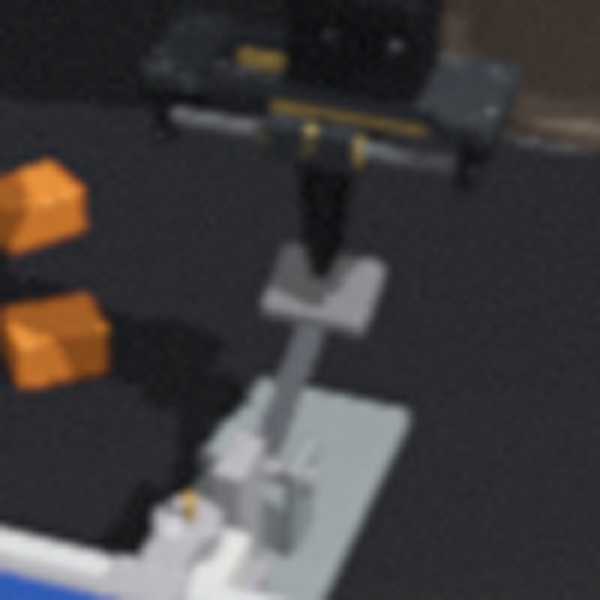

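```bash
python3 -m handwheel '[[-1,[0.08,-0.005,0.01],0],[-1,[0.13,-0.008,0.02],0],[-1,[0.18,-0.008,0.035],0],[-1,[0.23,-0.008,0.055],0],[-1,[0.28,-0.008,0.075],0],[-1,[0.28,-0.008,0.075],0],[-1,[0.28,-0.008,0.075],0]]' |grep -v rot; python3 go.py 0.478 0.0026 0.073 -84.4
```

```text
t: 21.25
ee_pos: [0.4815, 0.0031, 0.0899]
force: [1.2, -1.8, 2.7]
width: 0.0002
t 21.25 pos [0.4815 0.0031 0.0899] yaw -83.98 tilt 0.36 F [ 1.2 -1.8  2.7] w 0.0002 j [ -8.  27. 116.   1.  36.  76.]
shift(dm) [0.169 0.002 0.035] turn(30deg) 0.014
```

```bash
python3 -m handwheel '[[-1,[0.04,0,0.01],0],[-1,[0.08,0,0.02],0],[-1,[0.13,0,0.03],0],[-1,[0.17,0,0.035],0],[-1,[0.17,0,0.035],0],[-1,[0.17,0,0.035],0]]' |grep -v rot; python3 go.py 0.478 0.0026 0.073 -84.4
python3 - <<'E'
from cell import *
from h import *
c=capture("scene"); np.savez("pics/s15.npz",**{k:c[k] for k in("pixels","depth","camera_matrix","extrinsics")})
crop(c,280,140,90,95,6,"pics/s15.png")
for f in("pics/s14.npz","pics/s15.npz"):
    W=pts(dict(np.load(f))); print(f,"boss",np.nanmedian(W[213:219,307:314],(0,1)).round(4),"front rail",np.nanmedian(W[225:228,290:296],(0,1)).round(4),"lid",np.nanmedian(W[235:245,280:330],(0,1)).round(4),"far lid",np.nanmedian(W[280:290,230:260],(0,1)).round(4))
E
```

```text
t: 21.85
ee_pos: [0.4779, 0.0027, 0.0733]
force: [-1.8, -3.7, 12.1]
width: 0.0002
t 21.85 pos [0.4779 0.0027 0.0733] yaw -83.96 tilt 0.35 F [-1.8 -3.7 12.1] w 0.0002 j [ -8.  29. 118.   1.  34.  76.]
shift(dm) [ 0.003  0.001 -0.001] turn(30deg) 0.015
pics/s14.npz boss [0.6884 0.0183 0.1008] front rail [ 0.7563 -0.0025  0.11  ] lid [0.8041 0.0589 0.1258] far lid [ 0.9812 -0.0047  0.1102]
pics/s15.npz boss [0.6925 0.0207 0.1069] front rail [0.7615 0.0023 0.1163] lid [0.8071 0.0606 0.1294] far lid [ 0.9814 -0.0045  0.1105]
```

View pics/s15.png

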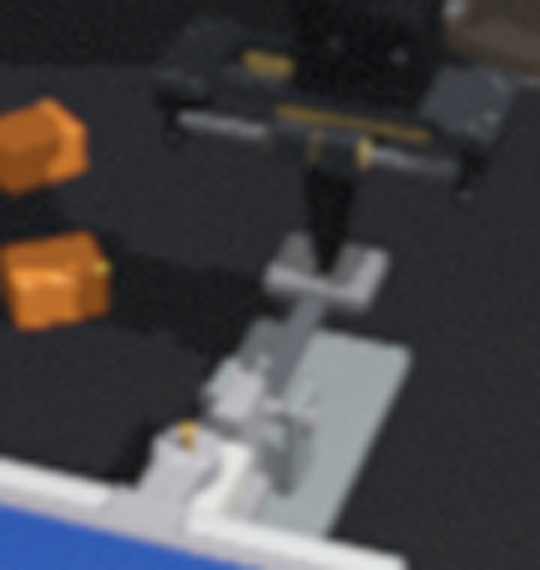

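The trial stroke raised the boss by about 6 mm (paddle load 12 N). I'll let the handle come up fully.

```bash
python3 -m handwheel '[[-1,[-0.05,0,-0.01],0],[-1,[-0.1,0,-0.02],0],[-1,[-0.17,0,-0.035],0],[-1,[-0.22,0,-0.055],0],[-1,[-0.27,0,-0.08],0],[-1,[-0.32,0,-0.1],0],[-1,[-0.38,0,-0.11],0],[-1,[-0.46,0,-0.11],0],[-1,[-0.54,0,-0.11],0],[-1,[-0.54,0,-0.11],0],[-1,[-0.54,0,-0.11],0]]' |grep -v rot; python3 go.py 0.488 0.0036 0.115 -84.4
python3 - <<'E'
from cell import *
from h import *
c=capture("scene"); np.savez("pics/s16.npz",**{k:c[k] for k in("pixels","depth","camera_matrix","extrinsics")})
crop(c,280,140,90,95,6,"pics/s16.png")
for f in("pics/s16.npz",):
    W=pts(dict(np.load(f))); print(f,"boss",np.nanmedian(W[213:219,307:314],(0,1)).round(4),"front rail",np.nanmedian(W[225:228,290:296],(0,1)).round(4),"lid",np.nanmedian(W[235:245,280:330],(0,1)).round(4))
    m=W[150:185,320:350].reshape(-1,3); m=m[(m[:,2]>.09)&(m[:,2]<.12)&(m[:,0]>.46)]; print("paddle",np.median(m,0))
E
```

```text
t: 23.0
ee_pos: [0.4888, 0.0035, 0.1275]
force: [-0.4, 0.2, 0.4]
width: 0.0001
t 23.00 pos [0.4888 0.0035 0.1275] yaw -83.96 tilt 0.34 F [-0.4  0.2  0.4] w 0.0001 j [ -8.  24. 114.   0.  42.  76.]
shift(dm) [ 0.125 -0.001  0.008] turn(30deg) 0.015
pics/s16.npz boss [0.688  0.0184 0.1007] front rail [ 0.7574 -0.0015  0.111 ] lid [0.8041 0.0584 0.1259]
paddle [0.49285072 0.0024939  0.10563496]
```

View pics/s16.png

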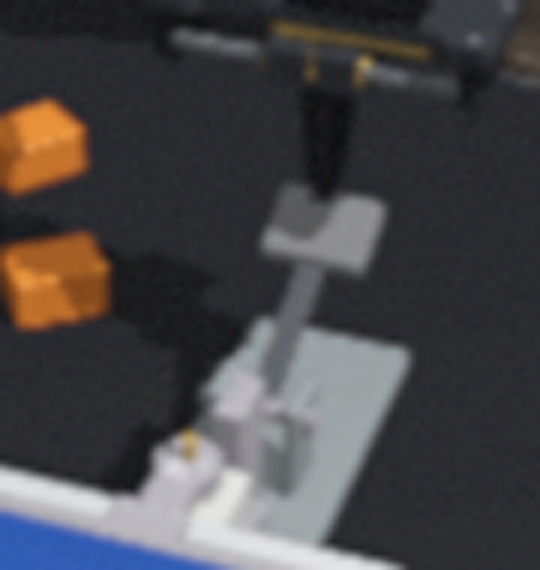

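```bash
python3 -m handwheel '[[-1,[0.12,0,0.01],0],[-1,[0.2,0,0.02],0],[-1,[0.27,0,0.035],0],[-1,[0.32,0,0.055],0],[-1,[0.37,0,0.075],0],[-1,[0.42,0,0.09],0],[-1,[0.47,0,0.1],0],[-1,[0.51,0,0.105],0],[-1,[0.55,0,0.11],0],[-1,[0.59,0,0.115],0],[-1,[0.63,0,0.12],0],[-1,[0.67,0,0.125],0],[-1,[0.7,0,0.125],0],[-1,[0.7,0,0.125],0],[-1,[0.7,0,0.125],0]]' |grep -v rot; python3 go.py 0.4762 0.0025 0.047 -84.4
```

```text
t: 24.55
ee_pos: [0.4763, 0.0025, 0.0577]
force: [-2.8, -1.9, 13.7]
width: 0.0006
t 24.55 pos [0.4763 0.0025 0.0577] yaw -83.96 tilt 0.33 F [-2.8 -1.9 13.7] w 0.0006 j [ -8.  30. 119.   1.  31.  76.]
shift(dm) [0.107 0.    0.001] turn(30deg) 0.015
```

```bash
python3 -m handwheel '[[-1,[0.03,0,0],0],[-1,[0.06,0,0],0],[-1,[0.09,0,0],0],[-1,[0.107,0,0],0],[-1,[0.107,0,0],0],[-1,[0.107,0,0],0]]' |grep -v rot; python3 go.py 0.4762 0.0025 0.047 -84.4
```

```text
t: 25.15
ee_pos: [0.4766, 0.0025, 0.0481]
force: [-5.3, 0.2, 25.1]
width: 0.0004
t 25.15 pos [0.4766 0.0025 0.0481] yaw -83.95 tilt 0.31 F [-5.3  0.2 25.1] w 0.0004 j [ -8.  31. 119.   1.  30.  76.]
shift(dm) [ 0.011 -0.     0.004] turn(30deg) 0.015
```

Run:
```python
from cell import *
from h import *
c=capture("scene"); np.savez("pics/s17.npz",**{k:c[k] for k in("pixels","depth","camera_matrix","extrinsics")})
crop(c,280,140,90,95,6,"pics/s17.png")
W=pts(c)
for v in range(206,220,2): print(v,[tuple((W[v,u]*1e3).round().astype(int).tolist()) for u in range(304,324,3)])
print("rail",np.nanmedian(W[222:226,290:296],(0,1)).round(4),"lid",np.nanmedian(W[235:245,280:330],(0,1)).round(4))
s=state(); print(np.round(s["force"],1),np.round(s["ee_pos"],4),s["t"])
```

```text
206 [(541, -77, -1), (540, -66, 2), (534, -58, 0), (593, -19, 56), (629, 8, 91), (624, 16, 91), (614, 21, 85)]
208 [(551, -72, -1), (547, -63, -1), (689, 18, 131), (673, 19, 119), (637, 12, 91), (634, 20, 92), (612, 20, 76)]
210 [(561, -66, 0), (688, 8, 119), (692, 20, 126), (681, 24, 120), (660, 23, 104), (639, 23, 89), (615, 22, 71)]
212 [(575, -60, 4), (698, 13, 121), (692, 19, 119), (685, 26, 116), (683, 34, 118), (662, 33, 102), (615, 22, 63)]
214 [(575, -59, -4), (701, 15, 117), (699, 23, 118), (695, 30, 118), (684, 34, 112), (670, 37, 102), (610, 20, 51)]
216 [(713, 11, 117), (711, 20, 119), (706, 26, 117), (698, 32, 114), (683, 34, 103), (675, 40, 99), (654, 39, 83)]
218 [(719, 15, 116), (714, 21, 115), (716, 31, 120), (695, 30, 104), (693, 39, 106), (676, 40, 93), (660, 42, 82)]
rail [0.7612 0.0029 0.1252] lid [0.8139 0.0647 0.1366]
[-4.4 -0.2 24.8] [0.4765 0.0025 0.0481] 25.2
```

View pics/s17.png

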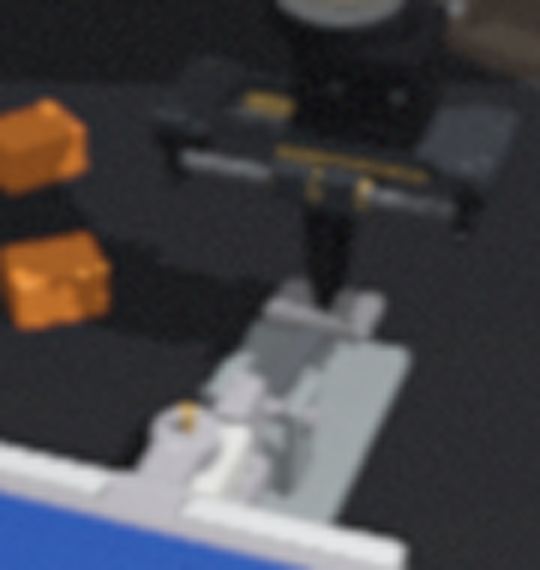

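```bash
python3 -m handwheel '[[-1,[0.014,0,0],0],[-1,[0.014,0,0],0],[-1,[0.014,0,0],0],[-1,[0.014,0,0],0],[-1,[0.014,0,0],0],[-1,[0.014,0,0],0],[-1,[0.014,0,0],0],[-1,[0.014,0,0],0]]' |grep -v rot; python3 go.py 0.4762 0.0025 0.047 -84.4
python3 - <<'E'
from cell import *
from h import *
c=capture("scene");W=pts(c);np.savez("pics/s18.npz",**{k:c[k] for k in("pixels","depth","camera_matrix","extrinsics")})
print("boss",np.nanmedian(W[212:217,307:313],(0,1)).round(4),"lid",np.nanmedian(W[235:245,280:330],(0,1)).round(4))
t=capture("top"); np.savez("pics/top18.npz",**{k:t[k] for k in("pixels","depth","camera_matrix","extrinsics")}); cv2.imwrite("pics/t18.png",t["pixels"][:,:,::-1])
E
```

```text
t: 26.0
ee_pos: [0.4766, 0.0025, 0.048]
force: [-5.9, -0.2, 27.2]
width: 0.0001
t 26.00 pos [0.4766 0.0025 0.048 ] yaw -83.95 tilt 0.32 F [-5.9 -0.2 27.2] w 0.0001 j [ -8.  31. 119.   1.  30.  76.]
shift(dm) [ 0.01  -0.001  0.004] turn(30deg) 0.015
boss [0.6987 0.0218 0.1184] lid [0.8135 0.0641 0.1364]
```

```bash
python3 ov3.py pics/top18.npz 290,135,40,50 10 605.5,14.6,5.5 686,21 pics/ov7.png 0
```

```text
pocket [0.6851317  0.02226766] boss-pad in jack axes mm [ 0.7 -1.3]
```

View pics/t18.png

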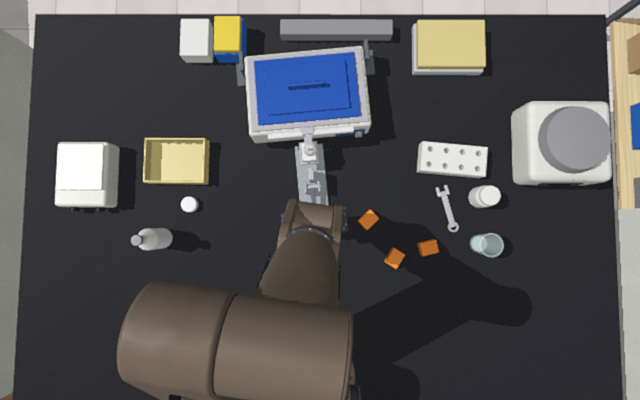

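View pics/ov7.png

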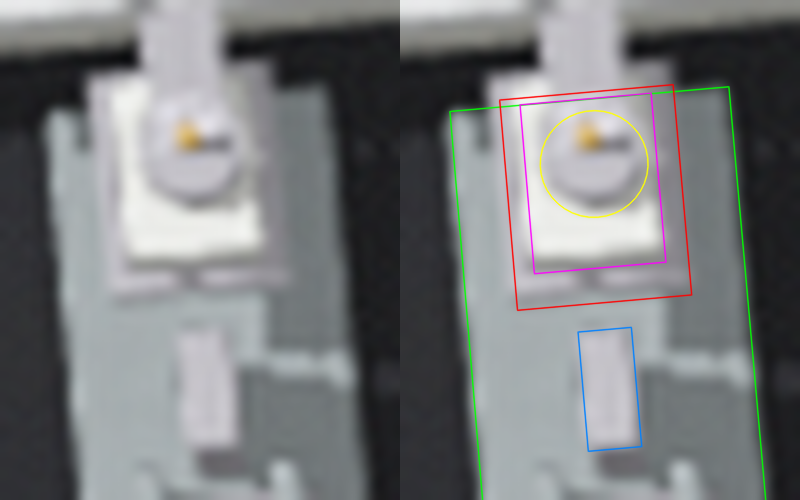

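At the stop: extra push raised the force to 27 N with no motion, the boss top is at 118 mm (underside 103), the jack hasn't moved, and the pad is centred. Handing in.

```bash
python3 -c "
from cell import *
print(hand_in()); s=state(); print(s['t'],s['force'],s['ee_pos'])"
```

```text
the job is handed in; nothing more can be done
None
the job is handed in; nothing more can be done
```

The job is done and handed in at about 26 s of the 72 s allowed. The handle is pressed fully down and still held, with the bath's front up on the pad.

**What I did**
- Seated the white pad in the saddle pocket and let go of it. Its top measured 75 mm, flat.
- Carried the jack by its fin and set it under the boss.
- Gave one trial stroke, which raised the boss about 6 mm at about 12 N.
- Let the handle come fully up. The boss was back at its starting height and the fingers were clear of the paddle.
- Pressed the handle to its stop and held it there.

**Last checks**
- **Stop:** pressing harder raised the force from 25 to 27 N without the paddle moving. The fingertips were at 48 mm, against about 47 mm expected.
- **Lift height:** the boss top measured 118 mm, so its underside is at 103 mm as specified.
- **Centring:** the top view puts the boss about 1–1.5 mm off the pad's centre. The jack did not move during the strokes.
- **Bystanders:** all look unmoved in the last top view.

**Disagreements**
- The two cameras differed by about 2–3 mm on absolute positions, so I relied on relative measurements.
- In the scene camera the held pad's yaw read 5–7° off the jaw direction. The pad still went into the pocket without any side force, so I put that down to blur.

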